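# Seat the projector lamp on the leaning lamp lift

### The arm

A 7-joint arm with a two-finger parallel gripper is mounted at the origin on the work surface. World frame = base frame: x ahead of the robot, y to its left, z up, the work surface at z = 0. Lengths are in m, angles in rad, forces in N, time in s.
With the tool pointing down it reaches from about 0.4 to 0.9 m from the base axis. Payload 5.6 kg.
Tool frame: the origin (TCP) lies between the finger pads; the fingertips stand 8 mm ahead of it and the grasp point (between the pads) lies 11 mm behind it; x points along the fingers, z is the direction in which the jaws open and shut, and the axes are right-handed (so a half turn about x gives the same grasp; the last joint's range is limited). The gripper opens to 92 mm and grips with 3 to 60 N. Pads are 20 mm wide; open, the fingers measure 128 mm over their backs; the gripper's body (75 mm by 189 mm) begins 69 mm behind the grasp point.
Start: joints at [-1.349, 0.468, -0.012, 1.603, 0.006, 1.071, -0.056], TCP at [0.17, 0.627, 0.223] pointing down, gripper open.
Joint ranges: [-2.53, 2.53], [-0.31, 2.02], [-1.57, 1.55], [0.28, 2.44], [-1.29, 4.43], [0.15, 1.84], [-2.92, 2.92]. Speed limits (rad/s): [2.57, 2.57, 3.14, 3.14, 3.14, 3.14, 3.14].

### API

Orientations are given as a unit quaternion [x, y, z, w].
In Python, from rig import arm gives the robot as it stands.
- The arm moves only by the shell command python3 -m creep 'ROWS' [FORCE]. ROWS is JSON, one flat list of numbers, 7 for each row, row after row: the shift along the world's x, y, z in cm, then the turn, a rotation vector about the world's x, y, z in degrees, then the closure in counts, from 0 (fully open) to 255 (shut). A call has 1 to 12 rows; each row is the pose to reach, as a shift and turn from the pose commanded when the call began; what a row does not reach only later rows make up. A row lasts 1/10 s, in which the tool goes at most 50 mm and 8.59 degrees, less where a joint would pass 70% of its speed; a pose out of reach is approached as far as the arm can. A call with a gripper value outside its range is refused whole. The fingers move at their own pace and stop on an object; FORCE is the grip in N (left out, the last holds). Time passes only in rows, so rows that repeat a pose let the fingers close. It gives the time, the measured TCP pose, the force and the opening at its end, in the units of the state.
- arm.state(): the state, without advancing time (a new reading comes with each control period).
- arm.get_image(name): name is "scene" or "side" or "wrist"; returns a dict with "image" (480x640x3 uint8, blue, green, red), "depth" (480x640 float32, m along the optical axis (not along the pixel's ray), 0 where there is no reading), "fx", "fy", "cx", "cy" (pixels), "pose" (4x4, takes a point from camera to world coordinates). Camera axes: x right, y down, z forward; pixel columns grow to the right and rows downward; lengths in m; the calibration is good to about 2 mm. A picture is of the moment at which its call begins.
- arm.hand_in(): hands the job in, once; it reports no verdict.
The state is a dict: "clock": time; "joint_pos": joint angles; "joint_vel": joint speeds; "tau": joint torques, N m; "eef_pos": TCP position; "tool_rot": TCP orientation; "contact_force": force on the tool from outside, world axes, zero at the start; "ft_torque": the same for the moment, N m; "opening": finger opening in m.
Only numpy, scipy, OpenCV 4.12 (cv2) and the standard library are available. Lean on these libraries where they do the work, as an engineer would, in place of code of your own. Each camera call takes 0.05 s, during which the arm holds its last target.

### The job

Set the cream porcelain seat, rounded end down, into the cup on top of the leaning lamp lift and let go of it; then set the brass-based lamp, rounded end down, into the hollow of that seat, so that both sit fully home and square on the lift's leaning axis, released. The lift has been cranked to some unknown height, so feel for the contact: no dropping from above and no hard pressing, and leave the tin can, screwdriver and lens where they are.

Things in the scene. Friction and masses are not known exactly. Their poses are not given: they have to be found in the camera images.
- column: Leaning column of the fixed lamp lift. Origin: on its axis at the foot's upper face, 30 mm over the bench. z = the lift's axis, leaning 28 deg from vertical to its own -x (robot) side; y is level. It carries a steel cup on the axis, conical inside: mouth 54 mm wide (64 outside), 22 mm deep. Cup rim plane at z = 86 to 146 mm, as the screw was left: NOT measured, feel or look. It does not yield.
- lift: Foot of the lamp lift, iron, 130 x 130 x 30 mm, locked crank on its +y side; origin under its centre. A guard bail of 10 mm rod on the lift overhangs the cup: in the column's frame its uprights are at x = +75, y = +-85 mm, its cross bar at x = +75, z = 295 mm. So only a tool tilted with the axis has room over the cup; fingers closing along the column's y fit best.
- seat_mid (a point): Cream porcelain lamp seat, 52 mm high, about 220 g: its centre, 26 mm above its underside, z up its axis. From 18 to 52 mm above the underside it is a cylinder 58 mm wide: grip its upper half. It starts upright, plug down, in one of two wooden storage rings (72 mm wide, 20 mm high).
- seat: The same porcelain seat; origin at the centre of its underside. The lowest 18 mm are a rounded plug, 47 mm wide tapering to 22 mm at the underside; the flat shoulder above the plug rests on the cup's rim when home. In its top is a conical hollow, mouth about 46 mm wide, 22 mm deep.
- lamp_mid (a point): Projector lamp, 80 mm high, about 200 g: its centre, 40 mm above its underside, z up its axis. Brass cylinder 51 mm wide from 18 to 56 mm above the underside (grip its upper half), above it a clear bulb 37 mm wide. It starts upright, plug down, in the other wooden ring (72 mm wide, 20 mm high).
- lamp: The same lamp; origin at the centre of its underside. The lowest 18 mm are a rounded plug, 39 mm wide tapering to 16 mm; the flat shoulder above it rests on the porcelain seat's rim when home. The lamp's centre is then 48 mm beyond the seat's centre along the lift's axis.
- tin_can_mid (a point): Bystander: tin lamp can, 85 mm across, 105 mm high; its centre.
- screwdriver_grip (a point): Bystander: walnut-handled screwdriver lying on the bench; the middle of its handle.
- lens: Bystander: glass condenser lens lying flat, 74 mm across, 23 mm high; centre of its underside.
Mind the look-alikes: they are no part of the job. There is more than one size of the seat; the job needs the smallest. Of the things that look like the lamp, the largest one is meant.

How it is judged:
On the way:
1. the porcelain seat sits home in the lift's cup, released, the lamp not yet on it (x of seat_mid in the frame of column between -0.004 and 0.004 m and y of seat_mid in the frame of column between -0.004 and 0.004 m and angle between the z axis of seat_mid and the z axis of column, either way round below 0.09 rad and angle between seat_mid's own z axis and vertical below 0.8 rad and contact force between seat and column above 0.3 N and contact force between seat and the fingers below 0.05 N and linear speed of seat below 0.02 m/s and distance between lamp_mid and seat_mid above 0.07 m), for 0.2 s.
At the end, for the whole second after the job is handed in: The seat rests in the lift's cup within 4 mm of the axis and 5 degrees of square; the lamp rests in the seat's hollow within 4 mm of its axis, 5 degrees of square and 2.5 mm of its full depth; both released and at rest (x of seat_mid in the frame of column between -0.004 and 0.004 m and y of seat_mid in the frame of column between -0.004 and 0.004 m and angle between the z axis of seat_mid and the z axis of column, either way round below 0.09 rad and angle between each of seat_mid, lamp_mid's own z axis and vertical below 0.8 rad and contact force between seat and column above 0.3 N and contact force between each of seat, lamp and the fingers below 0.05 N and x of lamp_mid in the frame of seat_mid between -0.004 and 0.004 m and y of lamp_mid in the frame of seat_mid between -0.004 and 0.004 m and z of lamp_mid in the frame of seat_mid between 0.0455 and 0.0505 m and angle between the z axis of lamp_mid and the z axis of seat_mid, either way round below 0.09 rad and linear speed of each of lamp, seat below 0.02 m/s); the robot touches nothing.
It fails at once if the porcelain seat is dropped (moves faster than 0.25 m/s while no finger touches it) (contact force between seat and the fingers below 0.01 N and linear speed of seat above 0.25 m/s).
It fails at once if the lamp is dropped (moves faster than 0.25 m/s while no finger touches it) (contact force between lamp and the fingers below 0.01 N and linear speed of lamp above 0.25 m/s).
It fails at once if the seat is pressed on the lift, or the lamp on the seat, with more than 40 N (contact force between seat and column above 40 N or contact force between lamp and seat above 40 N).
It fails at once if the tin can, screwdriver or lens is moved more than 15 mm (distance of any of tin_can_mid, screwdriver_grip, lens from where it was at the start of the episode above 0.015 m).
It also fails if it takes over 72 s, if anything falls off the work surface, if the arm or the gripper's body presses on something with over 40 N, if the wrist force passes 120 N, or if a joint passes its speed limit or range.

## Working session

There is one attempt and no reset: what is moved stays moved. The work goes in short steps, Python scripts to look and compute and a shell command to move; the robot and the scene stay as the last step left them, time stands still between calls to the robot, and variables do not carry over. Pictures are saved under pics/ and viewed, and the job is handed in when it is done.

```bash
ls; mkdir -p pics
python3 - <<'E'
from rig import arm
import cv2
print(arm.state())
for n in ["scene","side","wrist"]:
    d=arm.get_image(n); cv2.imwrite(f"pics/{n}0.png",d["image"]); print(n,d["fx"],d["cx"],d["cy"],d["pose"].round(3).tolist())
E
```

```text
pics
{'clock': 0.0, 'joint_pos': array([-1.34900744,  0.46839808, -0.01157596,  1.60361523,  0.00603227,
        1.07145199, -0.05632923]), 'joint_vel': array([-6.43883446e-04, -1.84893832e-07, -1.28673686e-03, -3.81033174e-04,
       -1.19922659e-03,  2.44651213e-04, -3.52881520e-04]), 'tau': array([ 8.80792527e-05, -5.20577037e+01, -1.21635437e-02, -2.43741918e+01,
       -5.65112242e-02,  1.74513215e-02,  1.82831109e-04]), 'eef_pos': array([0.17004811, 0.62675579, 0.22163028]), 'tool_rot': array([-0.43003212,  0.56212827,  0.42915102,  0.56117162]), 'contact_force': array([-0.27640774, -0.52805595,  0.14620451]), 'ft_torque': array([0.01913976, 0.01429125, 0.04317567]), 'opening': 0.09222300260614183}
scene 585.7057962796002 322.54924667277476 231.615840610395 [[-0.563, 0.709, -0.426, 1.063], [0.827, 0.488, -0.28, 0.329], [0.01, -0.509, -0.861, 1.151], [0.0, 0.0, 0.0, 1.0]]
side 529.9352023402794 312.35067278805576 240.52309819542623 [[0.999, -0.005, 0.045, 0.466], [-0.04, -0.579, 0.814, -0.991], [0.022, -0.815, -0.579, 0.748], [0.0, 0.0, 0.0, 1.0]]
wrist 388.01630562392836 318.9778629510086 238.79408786149517 [[0.261, 0.936, 0.236, 0.105], [0.965, -0.253, -0.065, 0.644], [-0.002, 0.244, -0.97, 0.383], [0.0, 0.0, 0.0, 1.0]]
```

View pics/scene0.png

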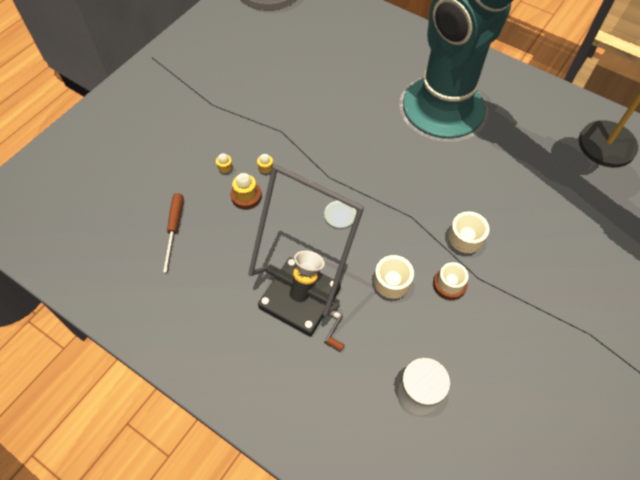

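View pics/side0.png

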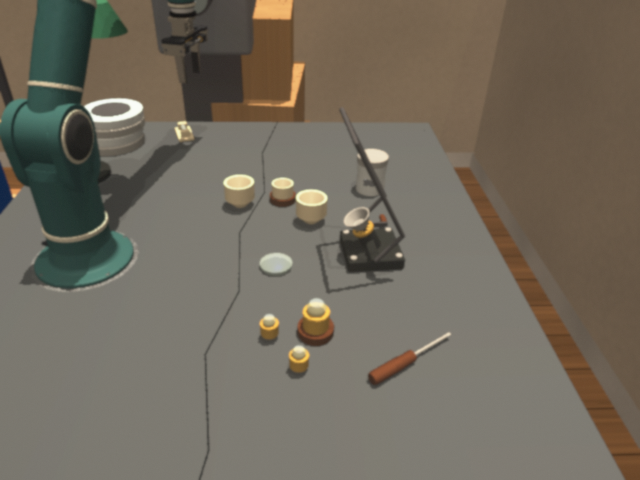

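View pics/wrist0.png

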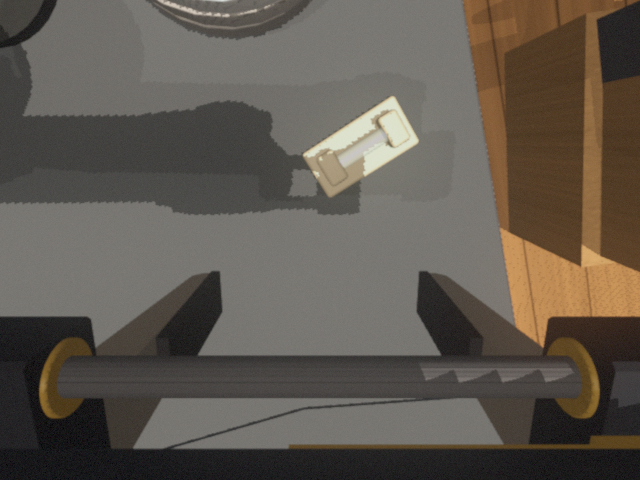

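The scene picture shows the small seat in its ring at about (452,280), the larger lookalike cups at (393,276) and (469,232), the ringed lamp at (245,188), and the lift at about (300,290). The can is at (425,385), the screwdriver at (173,225) and the lens at (340,214). The side picture shows the same layout. The wrist view shows nothing useful yet.

```bash
cat > h.py <<'E'
import numpy as np, cv2
from rig import arm
def pts(d):
    v,u=np.mgrid[0:480,0:640]; z=d["depth"]
    c=np.stack([(u-d["cx"])/d["fx"]*z,(v-d["cy"])/d["fy"]*z,z],-1)
    return c@d["pose"][:3,:3].T+d["pose"][:3,3]
def ray(d,uv):
    r=np.array([(uv[0]-d["cx"])/d["fx"],(uv[1]-d["cy"])/d["fy"],1.])
    return d["pose"][:3,3],d["pose"][:3,:3]@r
def onz(d,uv,z):
    o,r=ray(d,uv); return o+r*(z-o[2])/r[2]
def proj(d,p):
    c=d["pose"][:3,:3].T@(np.asarray(p)-d["pose"][:3,3]); return np.array([d["fx"]*c[0]/c[2]+d["cx"],d["fy"]*c[1]/c[2]+d["cy"]])
def crop(d,u0,u1,v0,v1,k,name):
    cv2.imwrite("pics/"+name,cv2.resize(d["image"][v0:v1,u0:u1],None,fx=k,fy=k,interpolation=cv2.INTER_CUBIC))
E
python3 - <<'E'
from h import *
import pickle
S=arm.get_image("scene"); D=arm.get_image("side"); pickle.dump((S,D),open("im0.pkl","wb"))
crop(S,240,380,150,350,3,"s_lift.png"); crop(D,310,430,100,280,3,"d_lift.png")
crop(S,380,500,200,310,5,"s_seat.png"); crop(S,205,275,140,215,7,"s_lamp.png")
for nm,d in (("S",S),("D",D)):
    P=pts(d); 
    for uv in ([(452,280),(245,180),(393,276),(469,232)] if nm=="S" else [(283,188),(316,310),(311,205),(239,188)]): print(nm,uv,P[uv[1],uv[0]].round(4))
E
```

```text
S (452, 280) [0.4514 0.2585 0.0296]
S (245, 180) [ 0.5202 -0.2383  0.0781]
S (393, 276) [0.5185 0.1516 0.038 ]
S (469, 232) [0.3316 0.2351 0.0408]
D (283, 188) [0.453  0.2252 0.0535]
D (316, 310) [ 0.5168 -0.2657  0.0745]
D (311, 205) [0.5222 0.1166 0.0677]
D (239, 188) [0.3412 0.1947 0.0711]
```

Run:
```python
import cv2,numpy as np
a=cv2.imread("pics/s_lift.png");b=cv2.imread("pics/d_lift.png")
h=600;W=np.zeros((h,800,3),np.uint8);W[:600,:420]=a;W[:540,420:780]=b;cv2.imwrite("pics/lift.png",W)
a=cv2.imread("pics/s_seat.png")
W=np.zeros((h,800,3),np.uint8)
a=cv2.resize(a,(400,367));b=cv2.resize(cv2.imread("pics/s_lamp.png"),(400,428));W[:367,:400]=a;W[:428,400:]=b;cv2.imwrite("pics/objs.png",W)
```

```text
(no output)
```

View pics/lift.png

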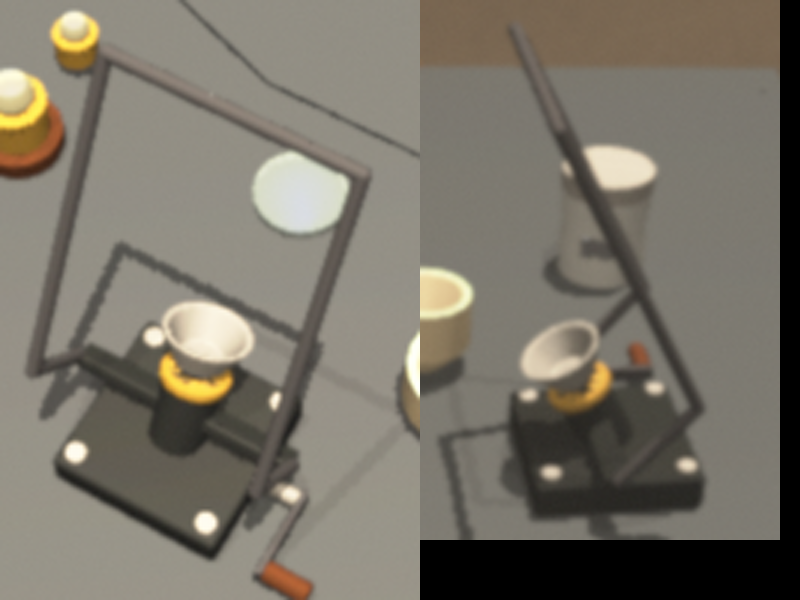

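View pics/objs.png

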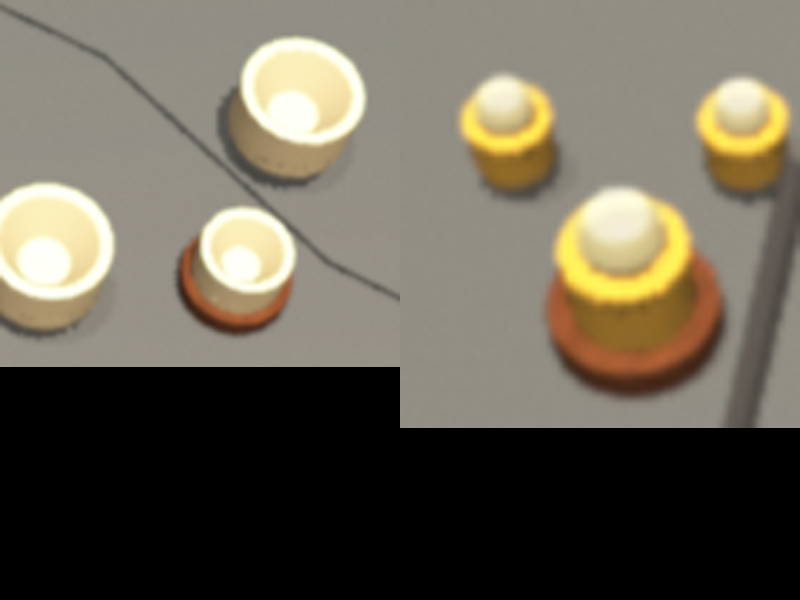

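The left crop shows the cup rim ellipse around scene (309,262), four white foot screws, and the bail. The right crop shows the same lift in the side view. The second picture confirms that the smallest seat and the largest lamp are the two in brown rings. Next I'll measure them.

Run:
```python
from h import *
import pickle
S,D=pickle.load(open("im0.pkl","rb"))
for nm,d,(u0,u1,v0,v1) in (("S",S,(255,345,245,335)),("D",D,(335,410,205,275))):
    hsv=cv2.cvtColor(d["image"],cv2.COLOR_BGR2HSV)
    m=((hsv[...,1]<60)&(hsv[...,2]>150)).astype(np.uint8)
    k=np.zeros_like(m);k[v0:v1,u0:u1]=m[v0:v1,u0:u1]
    n,l,st,c=cv2.connectedComponentsWithStats(k)
    for i in range(1,n):
        if st[i,4]>8: print(nm,c[i].round(1),st[i].tolist(),"on30",onz(d,c[i],0.031).round(4))
# object masks by colour + depth heights
for nm,d in (("S",S),("D",D)):
    P=pts(d)
    for name,c,r in (("seat",(0.46,0.235),0.07),("lamp",(0.52,-0.25),0.06)):
        near=(np.hypot(P[...,0]-c[0],P[...,1]-c[1])<r)&(P[...,2]>0.045)&(P[...,2]<.12)
        Q=P[near]; 
        print(nm,name,len(Q),Q.mean(0).round(4),np.percentile(Q,[2,50,98],axis=0).round(4).tolist())
```

```text
S [307.7 260.2] [288, 249, 39, 23, 590] on30 [ 0.5867 -0.0209  0.031 ]
S [279.1 255.8] [275, 254, 9, 6, 17] on30 [ 0.6132 -0.078   0.031 ]
S [275.2 262. ] [272, 260, 8, 4, 12] on30 [ 0.6302 -0.0761  0.031 ]
S [331.7 270.7] [330, 269, 5, 4, 9] on30 [0.5785 0.0358 0.031 ]
S [331.4 282.9] [330, 280, 4, 7, 19] on30 [0.6029 0.0515 0.031 ]
S [342.8 298.3] [339, 280, 6, 37, 94] on30 [0.6189 0.0907 0.031 ]
S [268.8 321.6] [255, 283, 46, 52, 707] on30 [ 0.7473 -0.0053  0.031 ]
S [264.8 300.3] [261, 297, 8, 8, 51] on30 [ 0.7144 -0.0403  0.031 ]
S [336.2 314.1] [332, 312, 9, 6, 42] on30 [0.656  0.0989 0.031 ]
S [308.2 323.7] [304, 320, 9, 8, 53] on30 [0.7057 0.0635 0.031 ]
S [324.8 329.1] [316, 320, 18, 15, 96] on30 [0.6961 0.0977 0.031 ]
S [341.7 331.7] [337, 327, 8, 8, 34] on30 [0.6815 0.1292 0.031 ]
D [354.1 217. ] [343, 206, 26, 21, 304] on30 [0.6308 0.1185 0.031 ]
D [387.7 228.5] [385, 227, 6, 4, 22] on30 [0.7076 0.0668 0.031 ]
D [345.8 231. ] [343, 229, 6, 5, 20] on30 [0.6046 0.0568 0.031 ]
D [398.7 254.5] [396, 253, 6, 4, 22] on30 [ 0.7162 -0.0385  0.031 ]
D [353.5 257.1] [351, 255, 6, 5, 21] on30 [ 0.6122 -0.0471  0.031 ]
S seat 361 [0.4538 0.2516 0.0526] [[0.4244, 0.1792, 0.0453], [0.4508, 0.2547, 0.0519], [0.5062, 0.2838, 0.07]]
S lamp 387 [ 0.5238 -0.2408  0.0655] [[0.4975, -0.2652, 0.0471], [0.5254, -0.2394, 0.0638], [0.5429, -0.2227, 0.0821]]
D seat 181 [0.4525 0.2503 0.0511] [[0.4236, 0.183, 0.0452], [0.4526, 0.2552, 0.0511], [0.4975, 0.2805, 0.0676]]
D lamp 568 [ 0.5172 -0.261   0.0645] [[0.495, -0.2761, 0.0464], [0.517, -0.2622, 0.06], [0.5409, -0.2399, 0.0814]]
```

```bash
cat >> h.py <<'E'
def tri(a,ua,b,ub):
    o1,r1=ray(a,ua);o2,r2=ray(b,ub);r1=r1/np.linalg.norm(r1);r2=r2/np.linalg.norm(r2)
    A=np.stack([r1,-r2],1);t=np.linalg.lstsq(A,o2-o1,rcond=None)[0]
    p,q=o1+t[0]*r1,o2+t[1]*r2
    return (p+q)/2,np.linalg.norm(p-q)
E
python3 - <<'E'
from h import *
import pickle
S,D=pickle.load(open("im0.pkl","rb"))
print(tri(S,(264.8,300.3),D,(398.7,254.5)),tri(S,(308.2,323.7),D,(387.7,228.5)))
def big(m,win):
    k=np.zeros_like(m);u0,u1,v0,v1=win;k[v0:v1,u0:u1]=m[v0:v1,u0:u1]
    c,_=cv2.findContours(k,cv2.RETR_EXTERNAL,cv2.CHAIN_APPROX_NONE);return max(c,key=cv2.contourArea)
out={}
for nm,d,w in (("S",S,(285,330,245,290)),("D",D,(340,374,203,232))):
    P=pts(d)
    # plane through cup pts? print the rim depth points
    hsv=cv2.cvtColor(d["image"],cv2.COLOR_BGR2HSV)
    m=((hsv[...,1]<70)&(hsv[...,2]>(130 if nm=="S" else 110))).astype(np.uint8)
    c=big(m,w); e=cv2.fitEllipse(cv2.convexHull(c)); print(nm,"cup",e, cv2.boundingRect(c))
for nm,d,ws,wl in (("S",S,(430,472,258,302),(226,266,170,212)),("D",D,(266,300,174,206),(294,340,294,346))):
    P=pts(d)
    for n,w in (("seat",ws),("lamp",wl)):
        u0,u1,v0,v1=w; Q=P[v0:v1,u0:u1].reshape(-1,3); 
        h,e=np.histogram(Q[:,2],bins=np.arange(-.005,.1,.005)); print(nm,n,h.tolist())
        if n=="seat": T=Q[(Q[:,2]>.047)&(Q[:,2]<.062)]
        else: T=Q[(Q[:,2]>.051)&(Q[:,2]<.062)]
        A=np.c_[2*T[:,:2],np.ones(len(T))];s=np.linalg.lstsq(A,(T[:,:2]**2).sum(1),rcond=None)[0]
        print("circ",s[:2].round(4),np.sqrt(s[2]+s[0]**2+s[1]**2).round(4),"minmax mid",((T.min(0)+T.max(0))/2).round(4),(T.max(0)-T.min(0)).round(4), np.median(T[:,2]))
E
```

```text
(array([ 0.71525125, -0.04002632,  0.0323751 ]), np.float64(0.001006181741882383)) (array([0.70661369, 0.06390384, 0.03306744]), np.float64(0.0005402956254449069))
S cup ((305.7563171386719, 259.6283874511719), (22.922258377075195, 63.131900787353516), 112.10757446289062) (285, 245, 45, 32)
D cup ((353.24066162109375, 215.0026397705078), (33.11475372314453, 44.74526596069336), 77.98688507080078) (340, 203, 34, 29)
S seat [455, 347, 46, 37, 126, 104, 69, 115, 91, 90, 105, 193, 36, 0, 0, 0, 0, 0, 0, 0]
circ [0.4519 0.2571] 0.0255 minmax mid [0.4508 0.2568 0.0526] [0.0592 0.0573 0.011 ] 0.05206221335727812
S lamp [445, 287, 51, 45, 173, 104, 29, 23, 26, 36, 22, 35, 116, 25, 36, 41, 84, 27, 1, 0]
circ [ 0.5183 -0.2466] 0.0218 minmax mid [ 0.5195 -0.246   0.0565] [0.0536 0.0517 0.0107] 0.057389351959417745
D seat [269, 173, 40, 40, 86, 54, 32, 45, 53, 67, 74, 97, 11, 6, 19, 15, 0, 0, 0, 0]
circ [0.4674 0.2135] 0.0523 minmax mid [0.4582 0.2053 0.0544] [0.0696 0.1554 0.0146] 0.05207170397879235
D lamp [575, 536, 70, 64, 201, 161, 49, 54, 52, 50, 52, 53, 181, 29, 41, 72, 95, 47, 0, 0]
circ [ 0.5146 -0.2662] 0.0201 minmax mid [ 0.5128 -0.2843  0.0564] [0.0609 0.0981 0.0107] 0.057404666018538886
```

Run:
```python
from h import *
import pickle
S,D=pickle.load(open("im0.pkl","rb"))
W=np.zeros((600,800,3),np.uint8)
a=cv2.resize(S["image"][245:295,285:335],(400,400),interpolation=cv2.INTER_CUBIC)
b=cv2.resize(D["image"][200:245,335:380],(396,396),interpolation=cv2.INTER_CUBIC)
W[:400,:400]=a;W[:396,404:]=b;cv2.imwrite("pics/cup.png",W)
for nm,d in (("S",S),("D",D)):
    P=pts(d)
    for n,c,zl,zh in (("seat",(0.4508,.2568),.047,.06),("lamp",(.519,-.246),.051,.061)):
        T=P[(np.hypot(P[...,0]-c[0],P[...,1]-c[1])<.036)&(P[...,2]>zl)&(P[...,2]<zh)]
        h=cv2.convexHull((T[:,:2]*1e4).astype(np.float32)); (c2,r)=cv2.minEnclosingCircle(h)
        print(nm,n,np.round(np.array(c2)/1e4,4),round(r/1e4,4),((T.min(0)+T.max(0))/2).round(4),np.ptp(T,axis=0).round(4))
    # cup points
    T=P[(np.hypot(P[...,0]-.61,P[...,1]-0)<.06)&(P[...,2]>.07)&(P[...,2]<.19)]
    print(len(T),np.percentile(T,[1,25,50,75,99],axis=0).round(3).tolist())
```

```text
S seat [0.4511 0.2559] 0.03 [0.4508 0.2568 0.0526] [0.0592 0.0573 0.011 ]
S lamp [ 0.5195 -0.2463] 0.0269 [ 0.5195 -0.246   0.056 ] [0.0536 0.0517 0.0098]
814 [[0.593, -0.023, 0.071], [0.61, -0.007, 0.083], [0.628, 0.006, 0.09], [0.644, 0.018, 0.1], [0.659, 0.033, 0.122]]
D seat [0.4508 0.2524] 0.0307 [0.4514 0.2528 0.052 ] [0.0561 0.0604 0.0098]
D lamp [ 0.5183 -0.252 ] 0.0265 [ 0.5182 -0.2564  0.056 ] [0.0502 0.0422 0.01  ]
596 [[0.593, -0.028, 0.07], [0.616, -0.015, 0.086], [0.628, 0.004, 0.095], [0.638, 0.019, 0.104], [0.657, 0.031, 0.122]]
```

View pics/cup.png

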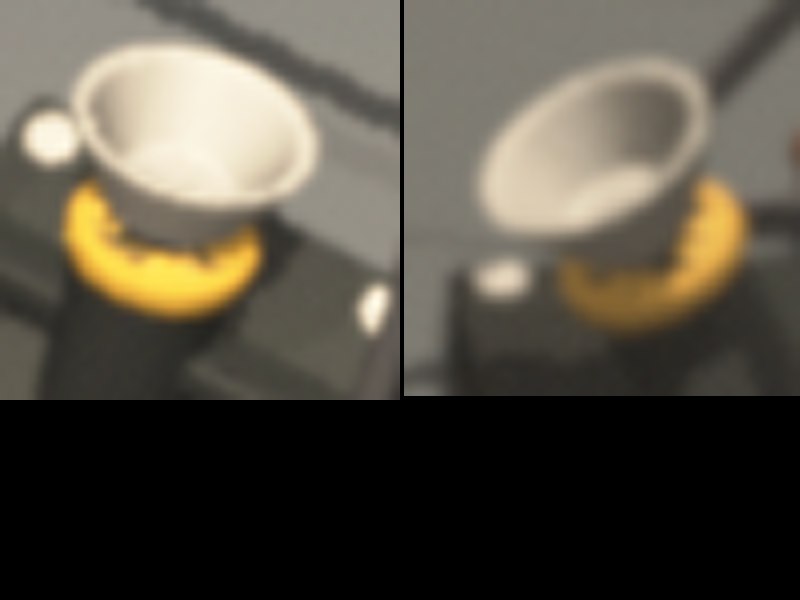

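The cup picture shows the rim clearly. Its extents are x 73–318, y 43–208 in the left crop and x 478–709, y 57–236 in the right crop. I'll triangulate its centre and compare that with the foot's axis.

Run:
```python
from h import *
import pickle
S,D=pickle.load(open("im0.pkl","rb"))
p,e=tri(S,(309.0,260.25),D,(356.1,216.2)); print("rim",p.round(4),e)
# foot centre & yaw: screws: two triangulated, other two from D corrected
a=np.array([.71525,-.0400]);b=np.array([.7066,.0639])
dS=.0325
q=[onz(D,(398.7,254.5),dS),onz(D,(387.7,228.5),dS),onz(D,(345.8,231.),dS),onz(D,(353.5,257.1),dS)]
q=np.array(q);print(q.round(4))
yx=((q[0]+q[1])-(q[2]+q[3]));yy=(q[1]+q[2])-(q[0]+q[3]);print(np.degrees([np.arctan2(yx[1],yx[0]),np.arctan2(-yy[0],yy[1])]))
off=(np.r_[(a+b)/2]-((q[0]+q[1])/2)[:2]);c=q.mean(0)[:2]+off;print("foot c",c,off)
y=np.arctan2(b[0]-a[0],b[1]-a[1]);print(np.degrees(-y))
for yaw in (4.8,):
    yw=np.radians(yaw);z=np.array([-.46947*np.cos(yw),-.46947*np.sin(yw),.88295]);o=np.array([c[0],c[1],.03])
    t=(p-o)@z;print("rim z along axis",t,"perp",(p-o-t*z).round(4))
    for t in (.086,.1,.146): print(t,(o+t*z).round(4))
```

```text
rim [0.6181 0.0049 0.1068] 0.0007227183433542695
[[ 0.7156 -0.0405  0.0325]
 [ 0.707   0.0646  0.0325]
 [ 0.6042  0.0547  0.0325]
 [ 0.612  -0.0491  0.0325]]
[5.11413489 4.49925906]
foot c [0.65928749 0.00732863] [-4.11036296e-04 -8.85565324e-05]
4.759077926387368
rim z along axis 0.08717146782123524 perp [-0.0004  0.001  -0.0002]
0.086 [0.6191 0.004  0.1059]
0.1 [0.6125 0.0034 0.1183]
0.146 [0.591  0.0016 0.1589]
```

```bash
cat >> h.py <<'E'
from scipy.spatial.transform import Rotation as R
YAW=np.radians(4.8)
CX=np.array([np.cos(YAW)*.88295,np.sin(YAW)*.88295,.46947]);CY=np.array([-np.sin(YAW),np.cos(YAW),0]);CZ=np.array([-.46947*np.cos(YAW),-.46947*np.sin(YAW),.88295])
RIM=np.array([.6182,.0045,.1068])
def Rt(axis,close): return R.from_matrix(np.stack([axis,np.cross(close,axis),close],1))
DOWN=lambda s=1:Rt(np.array([0,0,-1.]),s*CY)
TILT=lambda s=1:Rt(-CZ,s*CY)
def delta(p,Rg,st=None):
    st=st or arm.state();Rc=R.from_quat(st["tool_rot"])
    print("t %.2f"%st["clock"],"eef",st["eef_pos"].round(4),"F",st["contact_force"].round(2),"op",round(st["opening"],4),"q",st["joint_pos"].round(2))
    print("shift cm",((np.asarray(p)-st["eef_pos"])*100).round(2),"turn deg",np.degrees((Rg*Rc.inv()).as_rotvec()).round(2))
E
python3 - <<'E'
from h import *
st=arm.state();M=R.from_quat(st["tool_rot"]).as_matrix();print(M.round(3))
for s in (1,-1): delta([.451,.2545,.15],DOWN(s))
E
```

```text
[[-0.    -0.965  0.262]
 [-0.001  0.262  0.965]
 [-1.    -0.    -0.001]]
t 0.25 eef [0.1701 0.6271 0.2221] F [ 0.25 -0.15 -1.25] op 0.0922 q [-1.35  0.47 -0.01  1.6   0.01  1.07 -0.06]
shift cm [ 28.09 -37.26  -7.21] turn deg [ 0.05  0.   19.98]
t 0.25 eef [0.1701 0.6271 0.2221] F [ 0.25 -0.15 -1.25] op 0.0922 q [-1.35  0.47 -0.01  1.6   0.01  1.07 -0.06]
shift cm [ 28.09 -37.26  -7.21] turn deg [ 0.0000e+00 -7.0000e-02 -1.6002e+02]
```

```bash
python3 -m creep '[0.9,-1.1,0,0,0,0.6,0, 2.8,-3.7,-0.2,0,0,2,0, 5.6,-7.5,-0.5,0,0,4,0, 8.4,-11.2,-1,0,0,6,0, 11.2,-14.9,-1.5,0,0,8,0, 14,-18.6,-2.5,0,0,10,0, 16.9,-22.4,-3.5,0,0,12,0, 19.7,-26.1,-4.5,0,0,14,0, 22.5,-29.8,-5.5,0,0,16,0, 25.3,-33.5,-6.5,0,0,18,0, 27.3,-36.2,-7,0,0,19.4,0, 28.1,-37.3,-7.2,0,0,20,0]' 20
python3 - <<'E'
from h import *
delta([.451,.2545,.15],DOWN())
d=arm.get_image("wrist");cv2.imwrite("pics/w1.png",d["image"]);P=pts(d)
Z=P[...,2];print(np.histogram(Z,bins=np.arange(-.01,.1,.01)))
for n,c,zl,zh in (("seat",(0.4508,.2545),.047,.06),):
    T=P[(np.hypot(P[...,0]-c[0],P[...,1]-c[1])<.036)&(P[...,2]>zl)&(P[...,2]<zh)]
    print(len(T),((T.min(0)+T.max(0))/2).round(4),np.ptp(T,axis=0).round(4),np.median(T[:,2]))
E
```

```text
clock: 1.45
eef_pos: [0.4531, 0.2492, 0.1502]
tool_rot: [0.52, -0.48, -0.519, -0.479]
contact_force: [-0.2, 0.2, -0.1]
opening: 0.0919
t 1.45 eef [0.4531 0.2492 0.1502] F [-0.16  0.16 -0.1 ] op 0.0919 q [-0.64  0.34  0.08  1.99 -0.03  0.81  1.11]
shift cm [-0.21  0.53 -0.02] turn deg [0.11 0.01 0.27]
(array([174589,  23594,   1347,    843,   4172,   3988,   5601,   7525,
         1415,      0]), array([-0.01,  0.  ,  0.01,  0.02,  0.03,  0.04,  0.05,  0.06,  0.07,
        0.08,  0.09]))
2703 [0.4516 0.2543 0.0511] [0.0572 0.0571 0.0083] 0.0524699038117446
```

View pics/w1.png

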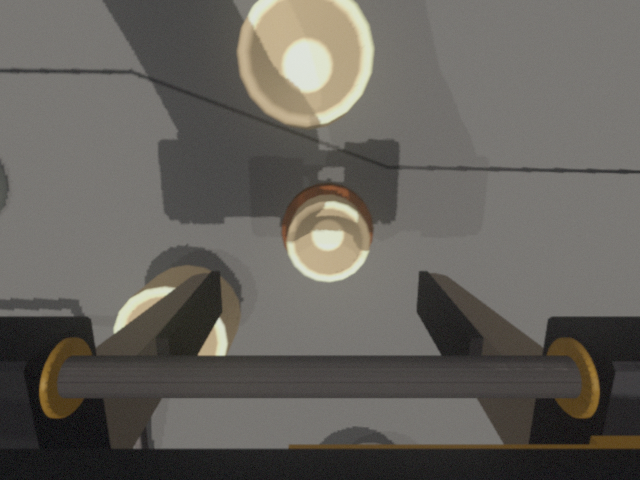

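The wrist view shows the seat's rim at about (328,238), centred between the fingers. That puts it at roughly (0.4515, 0.254), which agrees with the other views. I'll descend in stages.

```bash
python3 -m creep '[0,0,0,0,0,0,0, 0,0,0,0,0,0,0, 0,0,-1,0,0,0,0, 0,0,-3,0,0,0,0, 0,0,-5,0,0,0,0, 0,0,-6.5,0,0,0,0, 0,0,-7.5,0,0,0,0,0,0,-7.5,0,0,0,0]'
python3 - <<'E'
from h import *
delta([.4514,.2542,.036],DOWN())
E
```

```text
clock: 2.3
eef_pos: [0.4498, 0.2545, 0.0741]
tool_rot: [-0.521, 0.479, 0.521, 0.477]
contact_force: [0.2, -0.8, -0.1]
opening: 0.0921
t 2.30 eef [0.4498 0.2545 0.0741] F [ 0.22 -0.84 -0.14] op 0.0921 q [-0.64  0.46  0.07  2.04 -0.05  0.65  1.12]
shift cm [ 0.16 -0.03 -3.81] turn deg [ 0.08 -0.14 -0.11]
```

```bash
python3 -m creep '[0.16,0,-1,0,0,0,0, 0.16,0,-2.5,0,0,0,0, 0.16,0,-3.5,0,0,0,0, 0.16,0,-3.8,0,0,0,0, 0.16,0,-3.8,0,0,0,0, 0.16,0,-3.8,0,0,0,120, 0.16,0,-3.8,0,0,0,160, 0.16,0,-3.8,0,0,0,200, 0.16,0,-3.8,0,0,0,255, 0.16,0,-3.8,0,0,0,255, 0.16,0,-3.8,0,0,0,255, 0.16,0,-3.8,0,0,0,255]' 25
python3 - <<'E'
from h import *
delta([.4514,.2542,.036],DOWN())
E
```

```text
clock: 3.5
eef_pos: [0.4529, 0.2547, 0.0379]
tool_rot: [0.521, -0.478, -0.521, -0.479]
contact_force: [-0.4, 0.3, 3.1]
opening: 0.0567
t 3.50 eef [0.4529 0.2547 0.0379] F [-0.37  0.26  3.13] op 0.0567 q [-0.63  0.53  0.06  2.04 -0.06  0.57  1.13]
shift cm [-0.15 -0.05 -0.19] turn deg [-0.03  0.03 -0.04]
```

```bash
python3 -m creep '[0,0,0,0,0,0,255, 0,0,0.5,0,0,0,255, 0,0,1.5,0,0,0,255, 0,0,3,0,0,0,255, 0,0,5,0,0,0,255, 0,0,7.5,0,0,0,255, 0,0,10,0,0,0,255, 0,0,12,0,0,0,255, 0,0,13.5,0,0,0,255, 0,0,14,0,0,0,255, 0,0,14,0,0,0,255]'
python3 - <<'E'
from h import *
st=arm.state()
delta(RIM+.12*CZ,TILT(),st);print(st["ft_torque"].round(3))
for n in ("side","scene"):
    d=arm.get_image(n);cv2.imwrite(f"pics/{n}2.png",d["image"])
d=arm.get_image("wrist");cv2.imwrite("pics/w2.png",d["image"])
E
```

```text
clock: 4.6
eef_pos: [0.4529, 0.2543, 0.1783]
tool_rot: [0.521, -0.478, -0.52, -0.479]
contact_force: [-0.1, 0.2, -2.2]
opening: 0.0567
t 4.60 eef [0.4529 0.2543 0.1783] F [-0.09  0.15 -2.24] op 0.0567 q [-0.65  0.3   0.08  1.97 -0.03  0.87  1.11]
shift cm [ 10.92 -25.45   3.45] turn deg [ 2.310e+00 -2.784e+01 -2.000e-02]
[ 0.037 -0.031 -0.039]
```

View pics/side2.png

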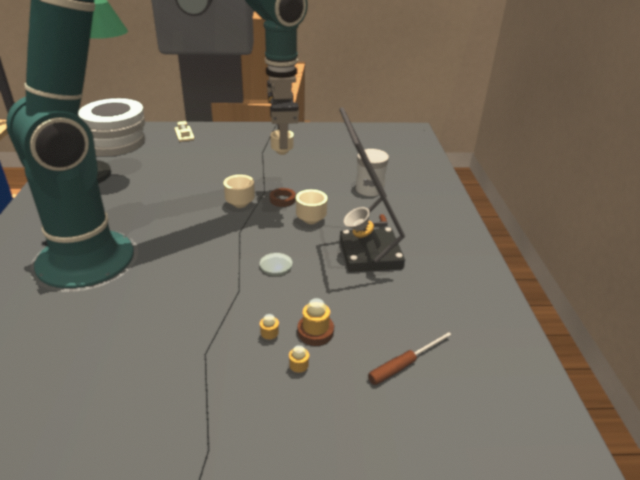

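View pics/w2.png

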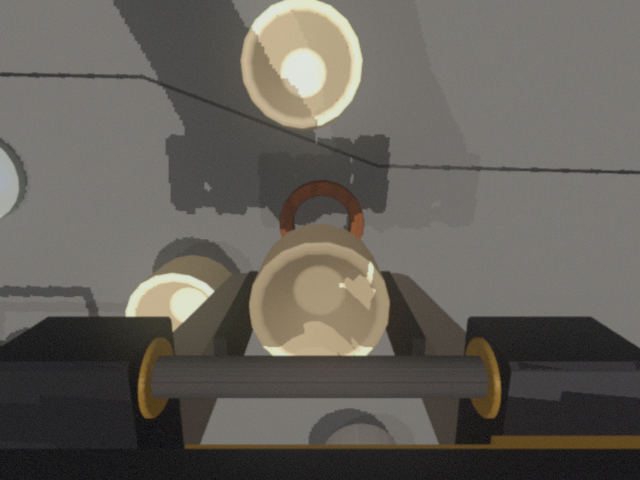

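The seat is held and its weight reads 2.2 N. The side view shows it in the jaws at (283,140), and the wrist view shows its rim circle centred at about (319,305). Next I'll work out its position in the tool frame.

```bash
cat >> h.py <<'E'
def intool(d,st):
    P=pts(d);Rc=R.from_quat(st["tool_rot"]).as_matrix()
    return (P-st["eef_pos"])@Rc
E
python3 - <<'E'
from h import *
st=arm.state();d=arm.get_image("wrist");T=intool(d,st)
# seat pixels: tool x in -0.03..0.0
m=(abs(T[...,2])<.027)&(abs(T[...,1])<.035)&(T[...,0]>-.03)&(T[...,0]<.03)&(d["depth"]>0)
Q=T[m];print(len(Q),np.histogram(Q[:,0],bins=np.arange(-.03,.03,.002)))
top=Q[:,0].min();print(np.percentile(Q[:,0],[1,5,20]))
r=Q[(Q[:,0]<np.percentile(Q[:,0],3)+.0035)]
print("rim y",r[:,1].min(),r[:,1].max(),"z",r[:,2].min(),r[:,2].max())
s=np.linalg.lstsq(np.c_[2*r[:,1:],np.ones(len(r))],(r[:,1:]**2).sum(1),rcond=None)[0];print("circle",s[:2],np.sqrt(s[2]+s[:2]@s[:2]))
E
```

```text
14715 (array([   6,    4,    1,    0,    5,    5,  258, 3485, 1177, 1073,  958,
        910,  821,  761,  714,  639,  592,  555, 1741,  650,   85,   85,
         82,   82,   26,    0,    0,    0,    0]), array([-3.00000000e-02, -2.80000000e-02, -2.60000000e-02, -2.40000000e-02,
       -2.20000000e-02, -2.00000000e-02, -1.80000000e-02, -1.60000000e-02,
       -1.40000000e-02, -1.20000000e-02, -1.00000000e-02, -8.00000000e-03,
       -6.00000000e-03, -4.00000000e-03, -2.00000000e-03,  2.77555756e-17,
        2.00000000e-03,  4.00000000e-03,  6.00000000e-03,  8.00000000e-03,
        1.00000000e-02,  1.20000000e-02,  1.40000000e-02,  1.60000000e-02,
        1.80000000e-02,  2.00000000e-02,  2.20000000e-02,  2.40000000e-02,
        2.60000000e-02,  2.80000000e-02]))
[-0.01619582 -0.01563522 -0.01460029]
rim y -0.02056273189052702 0.030180191912590047 z -0.02698364636370091 0.026998904897364406
circle [ 0.00244706 -0.00094695] 0.025187650068721746
```

```bash
python3 -m creep '[0.3,-0.7,0.1,0.06,-0.7,0,255, 1,-2.3,0.3,0.2,-2.5,0,255, 2,-4.6,0.6,0.4,-5,0,255, 3.1,-7.1,1,0.65,-7.8,0,255, 4.3,-9.9,1.4,0.9,-10.9,0,255, 5.5,-12.7,1.7,1.15,-13.9,0,255, 6.8,-15.5,2.1,1.4,-17,0,255, 8,-18.4,2.5,1.65,-20,0,255, 9.2,-21.2,2.9,1.9,-23,0,255, 10.2,-23.5,3.2,2.1,-25.7,0,255, 10.8,-25,3.4,2.25,-27.3,0,255, 11.05,-25.45,3.5,2.31,-27.8,0,255]'
python3 -m creep '[0,0,0,0,0,0,255,0,0,0,0,0,0,255,0,0,0,0,0,0,255]'
python3 - <<'E'
from h import *
st=arm.state();delta(RIM+.064*CZ+.0015*CX,TILT(),st)
for n in ("side","scene"):
    d=arm.get_image(n);cv2.imwrite(f"pics/{n}3.png",d["image"][80:320,200:520] if n=="side" else d["image"][60:360,150:500])
E
```

```text
clock: 6.0
eef_pos: [0.5624, -0.0028, 0.212]
tool_rot: [0.62, -0.341, -0.389, -0.59]
contact_force: [0.4, 0.5, -2.5]
opening: 0.0565
clock: 6.3
eef_pos: [0.5631, 0.001, 0.2124]
tool_rot: [0.621, -0.339, -0.39, -0.589]
contact_force: [-0.5, 0.5, -2.9]
opening: 0.0565
t 6.30 eef [0.5631 0.001  0.2124] F [-0.46  0.5  -2.9 ] op 0.0565 q [-0.23  0.13  0.19  2.21 -0.13  0.33  1.73]
shift cm [ 2.64  0.11 -4.84] turn deg [ 0.04 -0.13 -0.12]
```

View pics/side3.png

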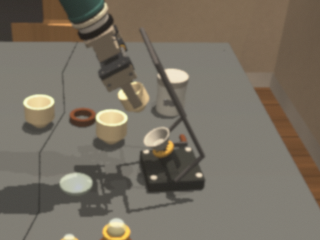

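View pics/scene3.png

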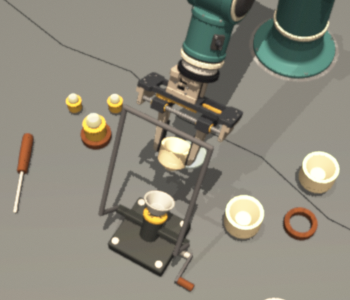

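The side and scene views show the seat held up the axis from the cup and in line with it, and the gripper is clear of the bail. I'll advance along the axis, watching joint 6.

```bash
python3 -m creep '[0.2,0,-0.4,0,0,0,255, 0.8,0.03,-1.4,0,0,0,255, 1.4,0.06,-2.6,0,0,0,255, 2,0.09,-3.8,0,0,0,255, 2.4,0.1,-4.5,0,0,0,255, 2.64,0.11,-4.84,0,-0.1,-0.1,255, 2.64,0.11,-4.84,0,-0.1,-0.1,255,2.64,0.11,-4.84,0,-0.1,-0.1,255]'
python3 - <<'E'
from h import *
st=arm.state();delta(RIM+.0188*CZ+.0015*CX,TILT(),st)
W=[]
S=arm.get_image("scene");D=arm.get_image("side")
a=cv2.resize(S["image"][200:300,270:370],(396,396),interpolation=cv2.INTER_CUBIC);b=cv2.resize(D["image"][160:260,310:410],(396,396),interpolation=cv2.INTER_CUBIC)
cv2.imwrite("pics/h4.png",np.hstack([a,b]))
E
```

```text
clock: 7.2
eef_pos: [0.5897, 0.0009, 0.1643]
tool_rot: [0.621, -0.339, -0.389, -0.59]
contact_force: [-0.1, -0.6, -2.6]
opening: 0.0569
t 7.20 eef [0.5897 0.0009 0.1643] F [-0.11 -0.55 -2.58] op 0.0569 q [-0.17  0.26  0.13  2.19 -0.23  0.22  1.82]
shift cm [ 2.1   0.3  -4.02] turn deg [0.04 0.01 0.09]
```

View pics/h4.png

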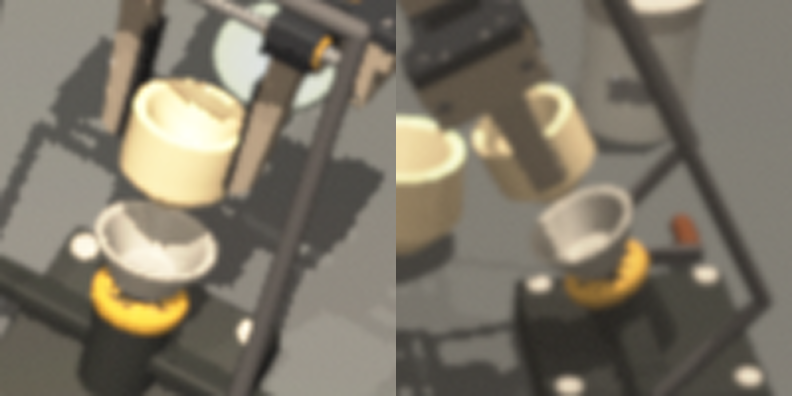

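The left half shows the seat about 27 mm above the cup with its rim ellipse centred near (188,119). The right half shows a similar alignment. I'll check the relative offset with the scene camera alone, so the calibration error cancels.

Run:
```python
from h import *
d=arm.get_image("scene");st=arm.state()
def onplane(d,uv,p0):
    o,r=ray(d,uv);t=((p0-o)@CZ)/(r@CZ);return o+t*r
tip=st["eef_pos"]+.0152*CZ
im=cv2.resize(d["image"][205:280,285:345],None,fx=8,fy=8,interpolation=cv2.INTER_CUBIC)
def draw(c,r,col):
    for a in np.linspace(0,2*np.pi,72):
        p=proj(d,c+r*(np.cos(a)*CX+np.sin(a)*CY));q=((p-[285,205]+.5)*8-.5).astype(int);cv2.circle(im,tuple(q),1,col,-1)
draw(tip-.0015*CX,.029,(0,0,255));draw(RIM,.032,(255,0,0))
cv2.imwrite("pics/chk.png",im)
for uv in [(317.0,229.6)]:
    p=onplane(d,uv,tip);print("seat col xy",(p-RIM)@CX,(p-RIM)@CY)
p=onplane(d,(309.0,260.25),RIM);print("cup S",(p-RIM)@CX,(p-RIM)@CY)
```

```text
seat col xy 0.005097147766355392 0.0003894771681378208
cup S -0.000614116727895139 0.00048560482631413685
```

View pics/chk.png

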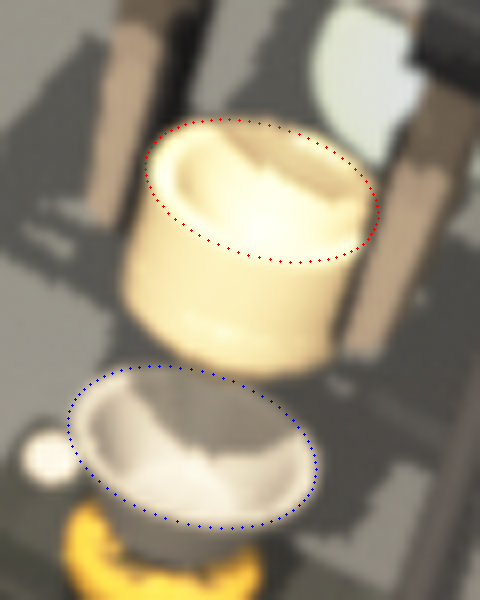

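Both overlays sit on the observed rims: the predicted seat rim is at (262,190) and the cup rim at (193,447). Alignment is within about 1–2 mm, so I'll go on inwards.

```bash
python3 -m creep '[0.2,0.1,-0.4,0,0,0,255, 0.5,0.15,-1,0,0,0,255, 0.8,0.18,-1.5,0,0,0,255, 1.05,0.2,-2,0,0,0,255, 1.05,0.2,-2,0,0,0,255, 1.05,0.2,-2,0,0,0,255]'
python3 - <<'E'
from h import *
st=arm.state();delta(RIM+.0188*CZ+.0015*CX,TILT(),st)
E
```

```text
clock: 7.95
eef_pos: [0.6, 0.0028, 0.1438]
tool_rot: [0.621, -0.339, -0.389, -0.59]
contact_force: [-0.6, -0.3, -2.6]
opening: 0.0569
t 7.95 eef [0.6    0.0028 0.1438] F [-0.55 -0.3  -2.57] op 0.0569 q [-0.14  0.31  0.1   2.18 -0.26  0.17  1.84]
shift cm [ 1.07  0.11 -1.97] turn deg [ 0.05 -0.04  0.1 ]
```

Joint 6 is at 0.17 and its limit is 0.15, so finishing square would run into it. I'll take 3° off the tool tilt about the column's y, pivoting at the grip point. The seat can square itself on the rim at contact with a light grip.

```bash
cat >> h.py <<'E'
def tiltaxis(deg):
    a=np.radians(deg);return -(np.cos(a)*CZ+np.sin(a)*CX)   # reduced tilt
def goal(h,x0,deg,y0=0,base=None):
    """TCP pose: grip point on axis(+x0 CX), TCP height above rim h if square"""
    ax=tiltaxis(deg);G=RIM+(h+.011)*CZ+x0*CX+y0*CY
    return G+.011*ax,Rt(ax,CY)
E
python3 - <<'E'
from h import *
for h in (.041,.0248,.0188): delta(*goal(h,.0015,3))
E
```

```text
t 7.95 eef [0.6    0.0028 0.1438] F [-0.55 -0.3  -2.57] op 0.0569 q [-0.14  0.31  0.1   2.18 -0.26  0.17  1.84]
shift cm [-0.02  0.02 -0.03] turn deg [-0.2   2.95  0.1 ]
t 7.95 eef [0.6    0.0028 0.1438] F [-0.55 -0.3  -2.57] op 0.0569 q [-0.14  0.31  0.1   2.18 -0.26  0.17  1.84]
shift cm [ 0.74  0.08 -1.46] turn deg [-0.2   2.95  0.1 ]
t 7.95 eef [0.6    0.0028 0.1438] F [-0.55 -0.3  -2.57] op 0.0569 q [-0.14  0.31  0.1   2.18 -0.26  0.17  1.84]
shift cm [ 1.02  0.11 -1.99] turn deg [-0.2   2.95  0.1 ]
```

```bash
python3 -m creep '[0,0,0,-0.1,1,0,255, 0,0,0,-0.2,2,0.1,255, 0,0,0,-0.2,2.95,0.1,255, 0.25,0.03,-0.5,-0.2,2.95,0.1,255, 0.5,0.05,-1,-0.2,2.95,0.1,255, 0.74,0.08,-1.46,-0.2,2.95,0.1,255, 0.74,0.08,-1.46,-0.2,2.95,0.1,255, 0.74,0.08,-1.46,-0.2,2.95,0.1,255]' 10
python3 - <<'E'
from h import *
delta(*goal(.0188,.0015,3))
E
```

```text
clock: 8.75
eef_pos: [0.6073, 0.0036, 0.1291]
tool_rot: [0.612, -0.355, -0.405, -0.58]
contact_force: [0.2, 1.0, -1.7]
opening: 0.0572
t 8.75 eef [0.6073 0.0036 0.1291] F [ 0.23  0.95 -1.71] op 0.0572 q [-0.16  0.35  0.12  2.13 -0.25  0.23  1.83]
shift cm [ 0.29  0.02 -0.52] turn deg [-0.   -0.01 -0.01]
```

```bash
python3 -m creep '[0.05,0,-0.09,0,0,0,255, 0.09,0.01,-0.18,0,0,0,255, 0.14,0.01,-0.26,0,0,0,255, 0.14,0.01,-0.26,0,0,0,255, 0.14,0.01,-0.26,0,0,0,255]'
python3 -m creep '[0.05,0,-0.09,0,0,0,255, 0.05,0,-0.09,0,0,0,255,0.05,0,-0.09,0,0,0,255]'
python3 -m creep '[0.05,0,-0.09,0,0,0,255, 0.05,0,-0.09,0,0,0,255,0.05,0,-0.09,0,0,0,255]'
python3 - <<'E'
from h import *
delta(*goal(.0188,.0015,3))
E
```

```text
clock: 9.25
eef_pos: [0.609, 0.0038, 0.127]
tool_rot: [0.612, -0.354, -0.404, -0.58]
contact_force: [0.6, -0.3, -2.0]
opening: 0.0572
clock: 9.55
eef_pos: [0.6094, 0.0039, 0.1261]
tool_rot: [0.612, -0.354, -0.404, -0.58]
contact_force: [0.0, -0.1, -2.3]
opening: 0.0571
clock: 9.85
eef_pos: [0.6098, 0.0039, 0.1253]
tool_rot: [0.612, -0.354, -0.405, -0.58]
contact_force: [-2.9, -0.2, 0.4]
opening: 0.057
t 9.85 eef [0.6098 0.0039 0.1253] F [-2.86 -0.22  0.41] op 0.057 q [-0.15  0.36  0.12  2.13 -0.25  0.22  1.84]
shift cm [ 0.04 -0.01 -0.14] turn deg [-0.01  0.03 -0.02]
```

First contact: about 4 N, mostly up the axis, 1.5 mm before home. That is expected with the 3° tilt. I'll continue in small steps.

```bash
python3 -m creep '[0.03,0,-0.05,0,0,0,255, 0.05,0,-0.09,0,0,0,255,0.05,0,-0.09,0,0,0,255]'
python3 - <<'E'
from h import *
delta(*goal(.0188,.0015,3))
E
python3 -m creep '[0.02,0,-0.05,0,-0.5,0,255, 0.03,0,-0.05,0,-1,0,255,0.03,0,-0.05,0,-1,0,255]'
python3 - <<'E'
from h import *
st=arm.state();delta(*goal(.0188,.0015,3),st=st)
d=arm.get_image("scene");D=arm.get_image("side")
a=cv2.resize(d["image"][200:300,270:370],(396,396),interpolation=cv2.INTER_CUBIC);b=cv2.resize(D["image"][160:260,310:410],(396,396),interpolation=cv2.INTER_CUBIC)
cv2.imwrite("pics/h5.png",np.hstack([a,b]))
E
```

```text
clock: 10.15
eef_pos: [0.6099, 0.004, 0.1242]
tool_rot: [0.612, -0.354, -0.405, -0.58]
contact_force: [-5.1, -0.1, 2.3]
opening: 0.057
t 10.15 eef [0.6099 0.004  0.1242] F [-5.12 -0.12  2.31] op 0.057 q [-0.15  0.37  0.12  2.13 -0.25  0.22  1.84]
shift cm [ 0.03 -0.01 -0.03] turn deg [-0.01 -0.02 -0.04]
clock: 10.45
eef_pos: [0.61, 0.0039, 0.1239]
tool_rot: [0.615, -0.349, -0.399, -0.583]
contact_force: [-7.2, -0.9, 5.8]
opening: 0.0569
t 10.45 eef [0.61   0.0039 0.1239] F [-7.16 -0.86  5.81] op 0.0569 q [-0.14  0.36  0.1   2.14 -0.26  0.19  1.85]
shift cm [ 0.02 -0.01 -0.01] turn deg [-0.02  1.   -0.04]
```

View pics/h5.png

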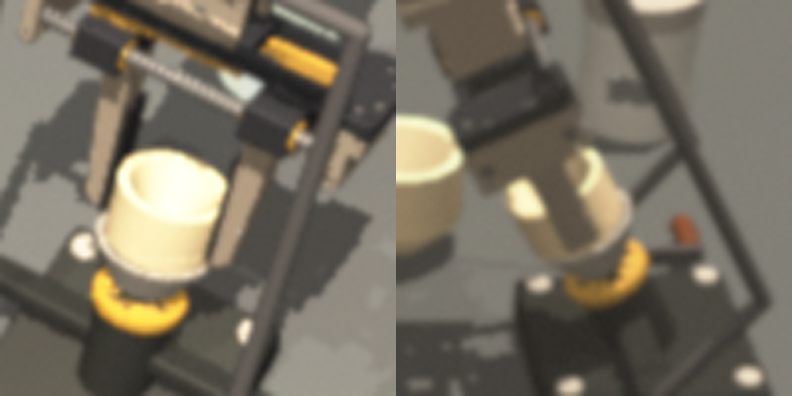

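The seat's plug is inside the cup in both views. At (165,260) in the left half the shoulder is at the rim, and force is about 10 N along the axis. I'll relieve the load slightly and open.

```bash
python3 -m creep '[-0.01,0,0.02,0,0,0,255, -0.02,0,0.03,0,0,0,255, -0.02,0,0.03,0,0,0,110, -0.02,0,0.03,0,0,0,100, -0.02,0,0.03,0,0,0,90, -0.02,0,0.03,0,0,0,80, -0.02,0,0.03,0,0,0,60, -0.02,0,0.03,0,0,0,40, -0.02,0,0.03,0,0,0,20, -0.02,0,0.03,0,0,0,10, -0.02,0,0.03,0,0,0,10]'
python3 - <<'E'
from h import *
st=arm.state();delta(*goal(.12,.0015,2),st=st)
d=arm.get_image("scene");D=arm.get_image("side");w=arm.get_image("wrist")
a=cv2.resize(d["image"][200:300,270:370],(396,396),interpolation=cv2.INTER_CUBIC);b=cv2.resize(D["image"][160:260,310:410],(396,396),interpolation=cv2.INTER_CUBIC)
cv2.imwrite("pics/h6.png",np.hstack([a,b]));cv2.imwrite("pics/w6.png",w["image"])
E
```

```text
clock: 11.65
eef_pos: [0.6106, 0.0038, 0.1241]
tool_rot: [0.615, -0.349, -0.399, -0.583]
contact_force: [0.5, -0.3, -0.1]
opening: 0.0881
t 11.65 eef [0.6106 0.0038 0.1241] F [ 0.5  -0.34 -0.06] op 0.0881 q [-0.14  0.36  0.11  2.14 -0.26  0.19  1.85]
shift cm [-4.76 -0.4   8.92] turn deg [ 0.07  0.05 -0.01]
```

View pics/h6.png

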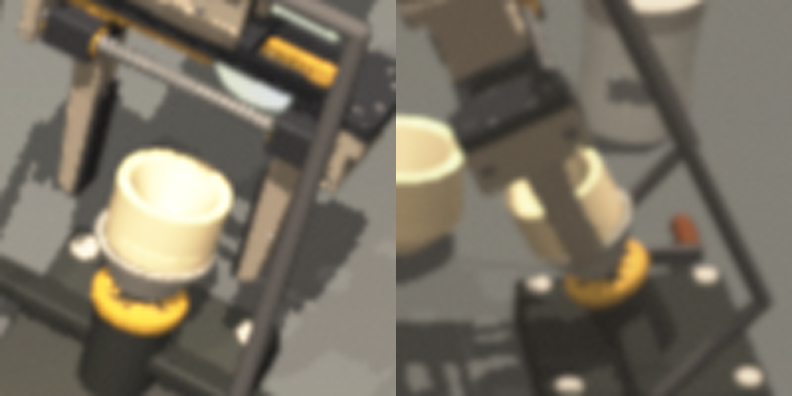

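View pics/w6.png

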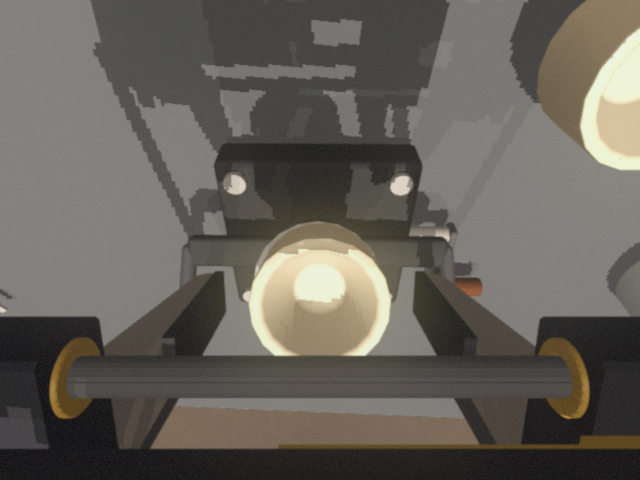

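The seat is released: fingers are open at 88 mm, force is zero, and the wrist view shows its rim at (320,305), free of both fingers. I'll retract along the axis and check.

```bash
python3 -m creep '[-0.2,0,0.4,0,0,0,0, -0.8,-0.05,1.4,0,0,0,0, -1.6,-0.1,2.8,0,0,0,0, -2.4,-0.2,4.4,0,0,0,0, -3.3,-0.3,6.1,0,0,0,0, -4.1,-0.35,7.6,0,0,0,0, -4.6,-0.4,8.6,0,0,0,0, -4.76,-0.4,8.9,0,0,0,0, -4.76,-0.4,8.9,0,0,0,0]'
python3 - <<'E'
from h import *
st=arm.state();delta([.519,-.249,.16],DOWN(),st)
for n in ("wrist","scene","side"):
    d=arm.get_image(n);P=pts(d)
    C=np.stack([(P-RIM)@CX,(P-RIM)@CY,(P-RIM)@CZ],-1)
    m=(np.hypot(C[...,0],C[...,1])<.036)&(C[...,2]>.024)&(C[...,2]<.042)
    T=C[m]; 
    if len(T)<20: continue
    top=T[T[:,2]>.029]; A=np.c_[top[:,:2],np.ones(len(top))];s=np.linalg.lstsq(A,top[:,2],rcond=None)[0]
    for _ in range(3):
        r=top[:,2]-A@s;k=abs(r)<.002;s=np.linalg.lstsq(A[k],top[k,2],rcond=None)[0]
    Q=top[k]
    print(n,len(T),"plane tilt",s[:2].round(3),"h",s[2].round(4),"mid",((Q.min(0)+Q.max(0))/2)[:2].round(4),np.ptp(Q,axis=0)[:2].round(4),"enc",np.array(cv2.minEnclosingCircle((Q[:,:2]*1e4).astype(np.float32))[0])/1e4,cv2.minEnclosingCircle((Q[:,:2]*1e4).astype(np.float32))[1]/1e4)
    cv2.imwrite(f"pics/{n}7.png",d["image"])
    if n!="wrist":
        u,v=proj(d,RIM).astype(int);im=cv2.resize(d["image"][v-45:v+30,u-35:u+35],None,fx=6,fy=6,interpolation=cv2.INTER_CUBIC)
        for c,r,col in((RIM,.032,(255,0,0)),(RIM+.034*CZ,.029,(0,0,255))):
            for a in np.linspace(0,2*np.pi,72):
                p=proj(d,c+r*(np.cos(a)*CX+np.sin(a)*CY));q=((p-[u-35,v-45]+.5)*6-.5).astype(int);cv2.circle(im,tuple(q),1,col,-1)
        cv2.imwrite(f"pics/ov7_{n}.png",im)
a=cv2.imread("pics/ov7_scene.png");b=cv2.imread("pics/ov7_side.png");cv2.imwrite("pics/ov7.png",np.hstack([a,b[:a.shape[0]]]))
E
```

```text
clock: 12.7
eef_pos: [0.563, 0.0, 0.2137]
tool_rot: [0.616, -0.349, -0.399, -0.583]
contact_force: [-0.8, 0.1, 0.7]
opening: 0.0917
t 12.70 eef [0.563  0.     0.2137] F [-0.79  0.08  0.75] op 0.0917 q [-0.27  0.13  0.23  2.19 -0.13  0.38  1.72]
shift cm [ -4.4  -24.9   -5.37] turn deg [-2.13 26.02 -0.05]
wrist 3700 plane tilt [ 0.    -0.003] h 0.0344 mid [-0.0011 -0.0012] [0.0572 0.0576] enc [-0.00120074 -0.00116514] 0.02907749328613281
scene 406 plane tilt [-0.003 -0.015] h 0.034 mid [-0.0017  0.0018] [0.0609 0.0573] enc [-0.002146    0.00202055] 0.03141176452636719
side 328 plane tilt [0.002 0.008] h 0.0343 mid [-0.0013 -0.002 ] [0.0566 0.061 ] enc [-0.00207625 -0.00202843] 0.03196044616699219
```

```bash
ls pics
```

```text
chk.png
cup.png
d_lift.png
h4.png
h5.png
h6.png
lift.png
objs.png
ov7.png
ov7_scene.png
ov7_side.png
s_lamp.png
s_lift.png
s_seat.png
scene0.png
scene2.png
scene3.png
scene7.png
side0.png
side2.png
side3.png
side7.png
w1.png
w2.png
w6.png
wrist0.png
wrist7.png
```

View pics/ov7.png

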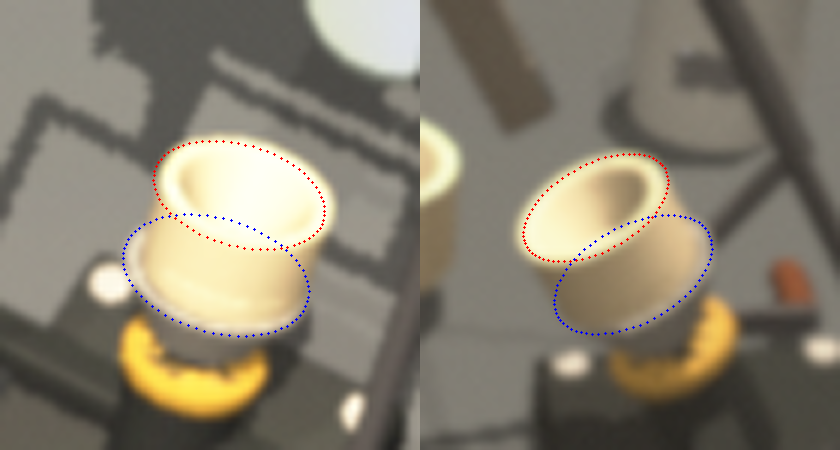

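All three cameras put the seat's rim square to the axis (tilt ≤0.015 rad), 34 mm above the cup rim (fully home) and about 1–2 mm off-axis. In the overlay both predicted ellipses lie on the rims. Now the lamp, backing away from the bail first.

```bash
python3 -m creep '[-1.5,-0.5,0,0,1,0,0, -4,-1.5,0.2,-0.2,3,0,0, -7,-3.5,0.2,-0.4,5.5,0,0, -9,-6.5,0,-0.7,8.5,0,0, -9.5,-10,-0.5,-0.9,11.5,0,0, -9,-13.5,-1,-1.2,14.5,0,0, -8,-17,-2,-1.45,17.5,0,0, -6.8,-20,-3,-1.7,20.5,0,0, -5.8,-22.5,-4,-1.9,23,0,0, -5,-24,-4.8,-2.05,25,0,0, -4.4,-24.9,-5.3,-2.13,26,0,0, -4.4,-24.9,-5.3,-2.13,26,0,0]' 25
python3 -m creep '[0,0,0,0,0,0,0,0,0,0,0,0,0,0]'
python3 - <<'E'
from h import *
st=arm.state();delta([.519,-.249,.042],DOWN(),st)
d=arm.get_image("wrist");cv2.imwrite("pics/w8.png",d["image"]);P=pts(d)
T=P[(np.hypot(P[...,0]-.519,P[...,1]+.249)<.034)&(P[...,2]>.052)&(P[...,2]<.062)]
print(len(T),((T.min(0)+T.max(0))/2).round(4),np.ptp(T,axis=0).round(4),np.median(T[:,2]),np.array(cv2.minEnclosingCircle((T[:,:2]*1e4).astype(np.float32))[0])/1e4)
B=P[(np.hypot(P[...,0]-.519,P[...,1]+.249)<.024)&(P[...,2]>.066)]
print("bulb",len(B),((B.min(0)+B.max(0))/2).round(4),np.ptp(B,axis=0).round(4))
E
```

```text
clock: 14.05
eef_pos: [0.5183, -0.2502, 0.1586]
tool_rot: [-0.519, 0.48, 0.521, 0.478]
contact_force: [-1.5, -0.4, 0.4]
opening: 0.0918
clock: 14.25
eef_pos: [0.5182, -0.2485, 0.1602]
tool_rot: [-0.52, 0.479, 0.521, 0.478]
contact_force: [-0.1, 0.2, 0.2]
opening: 0.0916
t 14.25 eef [ 0.5182 -0.2485  0.1602] F [-0.1   0.22  0.16] op 0.0916 q [ 0.05  0.43  0.43  1.87 -0.22  0.89  2.24]
shift cm [  0.08  -0.05 -11.82] turn deg [-0.03 -0.06 -0.04]
1850 [ 0.5186 -0.25    0.0561] [0.0519 0.0518 0.0073] 0.05703361079453509 [ 0.51895518 -0.25002412]
bulb 5758 [ 0.516  -0.2499  0.1723] [0.042  0.0359 0.2125]
```

View pics/w8.png

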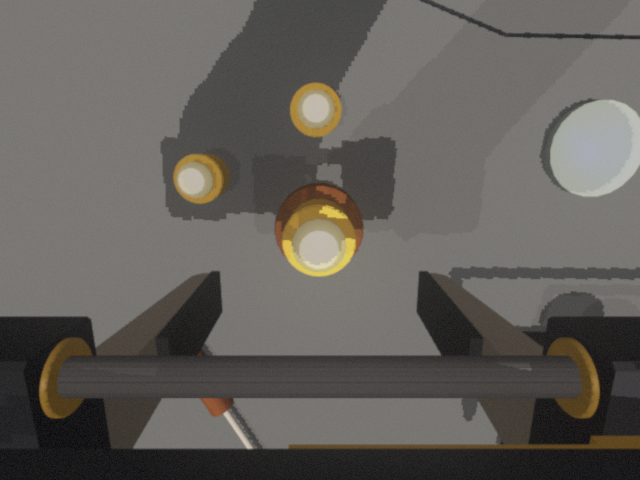

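The wrist view shows the lamp at (319,240), with its brass rim at (0.5188, −0.250). The small look-alikes at (198,178) and (316,108) are outside the finger paths. I'll descend and grip.

```bash
python3 -m creep '[0.04,-0.05,-1,0,0,0,0, 0.08,-0.1,-3,0,0,0,0, 0.08,-0.15,-5.5,0,0,0,0, 0.08,-0.15,-8,0,0,0,0, 0.08,-0.15,-10,0,0,0,0, 0.08,-0.15,-11.4,0,0,0,0, 0.08,-0.15,-12,0,0,0,0, 0.08,-0.15,-12,0,0,0,0,0.08,-0.15,-12,0,0,0,0]'
python3 - <<'E'
from h import *
delta([.519,-.25,.040],DOWN())
E
```

```text
clock: 15.2
eef_pos: [0.5203, -0.251, 0.0408]
tool_rot: [0.521, -0.479, -0.52, -0.478]
contact_force: [-0.1, -0.5, -0.1]
opening: 0.0918
t 15.20 eef [ 0.5203 -0.251   0.0408] F [-0.07 -0.47 -0.12] op 0.0918 q [ 0.12  0.61  0.35  1.92 -0.32  0.67  2.33]
shift cm [-0.13  0.1  -0.08] turn deg [ 0.05  0.02 -0.04]
```

```bash
python3 -m creep '[-0.13,0.1,0,0,0,0,0, -0.13,0.1,0,0,0,0,60, -0.13,0.1,0,0,0,0,100, -0.13,0.1,0,0,0,0,120, -0.13,0.1,0,0,0,0,160, -0.13,0.1,0,0,0,0,255, -0.13,0.1,0,0,0,0,255, -0.13,0.1,0,0,0,0,255, -0.13,0.1,0,0,0,0,255]' 25
python3 -m creep '[0,0,0.5,0,0,0,255, 0,0,1.5,0,0,0,255, 0,0,3,0,0,0,255, 0,0,5,0,0,0,255, 0,0,7.5,0,0,0,255, 0,0,10,0,0,0,255, 0,0,12.5,0,0,0,255, 0,0,15,0,0,0,255, 0,0,17,0,0,0,255, 0,0,18,0,0,0,255, 0,0,18,0,0,0,255]'
python3 - <<'E'
from h import *
st=arm.state();print(st["eef_pos"],st["opening"],st["contact_force"])
d=arm.get_image("wrist");cv2.imwrite("pics/w9.png",d["image"]);T=intool(d,st)
m=(abs(T[...,2])<.0245)&(abs(T[...,1])<.03)&(T[...,0]>-.06)&(T[...,0]<.03)&(d["depth"]>0)
Q=T[m];h,e=np.histogram(Q[:,0],bins=np.arange(-.06,.03,.003));print([(round(a,3),int(b)) for a,b in zip(e,h)])
b=Q[(Q[:,0]<-.028)];print("bulb",((b.min(0)+b.max(0))/2).round(4),np.ptp(b,axis=0).round(4))
r=Q[(Q[:,0]>-.022)&(Q[:,0]<-.012)];print("brass top",np.median(r[:,0]),r[:,1].min(),r[:,1].max(),r[:,2].min(),r[:,2].max())
D=arm.get_image("side");cv2.imwrite("pics/side9.png",D["image"])
E
```

```text
clock: 16.1
eef_pos: [0.5184, -0.2496, 0.0401]
tool_rot: [-0.52, 0.479, 0.521, 0.478]
contact_force: [0.2, 1.0, 0.6]
opening: 0.0504
clock: 17.2
eef_pos: [0.5192, -0.2501, 0.2221]
tool_rot: [0.522, -0.478, -0.52, -0.479]
contact_force: [-0.1, 0.1, -2.3]
opening: 0.0505
[ 0.51917442 -0.25005587  0.22214235] 0.050540921209160566 [-0.06435723  0.13227535 -2.3356102 ]
[(np.float64(-0.06), 0), (np.float64(-0.057), 16), (np.float64(-0.054), 61), (np.float64(-0.051), 56), (np.float64(-0.048), 64), (np.float64(-0.045), 71), (np.float64(-0.042), 1638), (np.float64(-0.039), 2032), (np.float64(-0.036), 1048), (np.float64(-0.033), 1139), (np.float64(-0.03), 596), (np.float64(-0.027), 306), (np.float64(-0.024), 138), (np.float64(-0.021), 257), (np.float64(-0.018), 4071), (np.float64(-0.015), 328), (np.float64(-0.012), 43), (np.float64(-0.009), 163), (np.float64(-0.006), 163), (np.float64(-0.003), 177), (np.float64(0.0), 154), (np.float64(0.003), 166), (np.float64(0.006), 146), (np.float64(0.009), 140), (np.float64(0.012), 116), (np.float64(0.015), 119), (np.float64(0.018), 107), (np.float64(0.021), 12), (np.float64(0.024), 0)]
bulb [-0.0415  0.004   0.0025] [0.0271 0.0288 0.044 ]
brass top -0.016905713726001994 -0.018362190631102206 0.02623145331134535 -0.0244893367926748 0.024492216435672433
```

View pics/w9.png

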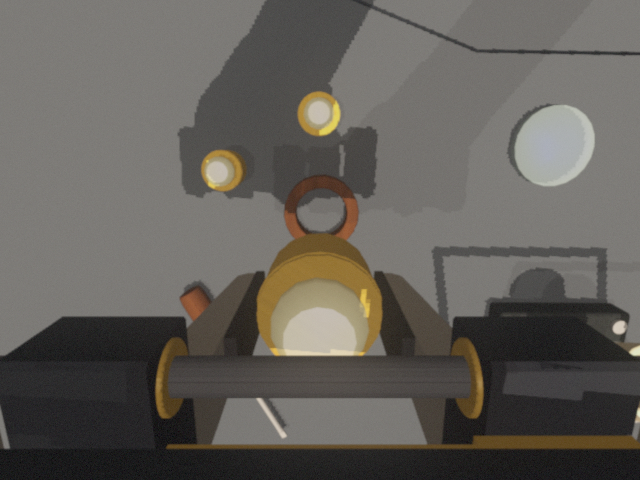

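View pics/side9.png

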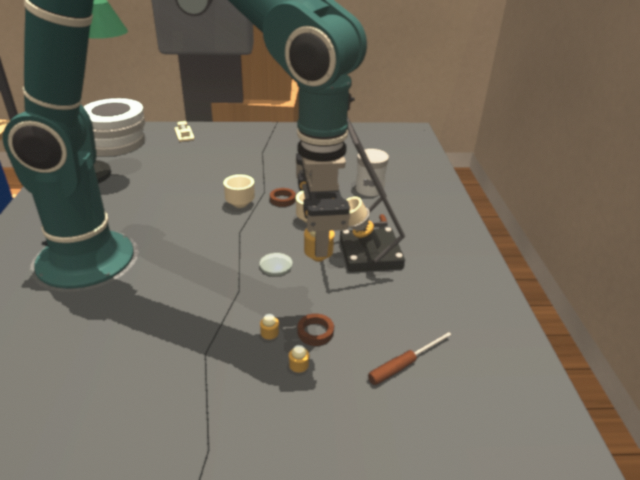

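The lamp is held: 2.3 N, opening 50.5 mm, and the wrist view shows the brass rim at (320,300) centred in the jaws. I'll go back by the mirrored path to hover on the axis.

Run:
```python
from h import *
delta(*goal(.130,-.0006,0,-.0004))
```

```text
t 17.30 eef [ 0.5181 -0.2494  0.2198] F [ 0.33  0.18 -1.45] op 0.0505 q [ 0.03  0.36  0.46  1.82 -0.18  1.01  2.21]
shift cm [ 3.88 24.83  0.15] turn deg [  2.35 -27.98  -0.04]
```

```bash
python3 -m creep '[-0.5,0.6,0,0.1,-1,0,255, -1.7,2.5,0.3,0.25,-3,0,255, -3,5,0.6,0.5,-6,0,255, -4.2,8,0.9,0.8,-9.5,0,255, -4.8,11,1.1,1.1,-13,0,255, -4.6,14,1.2,1.4,-16.5,0,255, -3.6,17,1.2,1.65,-19.5,0,255, -2,19.8,1,1.9,-22.5,0,255, 0,22,0.7,2.1,-25,0,255, 1.8,23.7,0.4,2.25,-27,0,255, 3.2,24.6,0.2,2.35,-28,0,255, 3.88,24.83,0.15,2.35,-28,0,255]'
python3 -m creep '[0,0,0,0,0,0,255,0,0,0,0,0,0,255]'
python3 - <<'E'
from h import *
delta(*goal(.085,-.0006,0,-.0004))
E
```

```text
clock: 18.5
eef_pos: [0.5567, -0.0005, 0.2203]
tool_rot: [0.621, -0.338, -0.39, -0.589]
contact_force: [-0.1, -0.0, -2.4]
opening: 0.0504
clock: 18.7
eef_pos: [0.5569, -0.0024, 0.2213]
tool_rot: [0.621, -0.339, -0.389, -0.59]
contact_force: [-1.2, 0.6, -1.2]
opening: 0.0509
t 18.70 eef [ 0.5569 -0.0024  0.2213] F [-1.18  0.58 -1.22] op 0.0509 q [-0.28  0.1   0.25  2.22 -0.13  0.34  1.73]
shift cm [ 2.11  0.32 -3.97] turn deg [ 0.04 -0.01  0.06]
```

```bash
python3 -m creep '[0.2,0.1,-0.3,0,0,0,255, 0.6,0.2,-1.1,0,0,0,255, 1.1,0.25,-2.1,0,0,0,255, 1.6,0.3,-3,0,0,0,255, 1.95,0.32,-3.7,0,0,0,255, 2.11,0.32,-3.97,0,0,0,255, 2.11,0.32,-3.97,0,0,0,255,2.11,0.32,-3.97,0,0,0,255]'
python3 - <<'E'
from h import *
st=arm.state();delta(*goal(.055,-.0006,0,-.0004),st=st)
ims=[]
for n in ("scene","side"):
    d=arm.get_image(n);u,v=proj(d,RIM+.05*CZ).astype(int);im=cv2.resize(d["image"][v-45:v+45,u-33:u+33],None,fx=6,fy=6,interpolation=cv2.INTER_CUBIC)
    tcp=st["eef_pos"]
    for c,r,col in((RIM+.034*CZ-.0013*CX-.0004*CY,.029,(255,0,0)),(tcp+.017*CZ-.0007*CX,.0255,(0,0,255)),(tcp-.021*CZ-.0007*CX,.0255,(0,255,0))):
        for a in np.linspace(0,2*np.pi,72):
            p=proj(d,c+r*(np.cos(a)*CX+np.sin(a)*CY));q=((p-[u-33,v-45]+.5)*6-.5).astype(int);cv2.circle(im,tuple(q),1,col,-1)
    ims.append(im)
cv2.imwrite("pics/ov10.png",np.hstack(ims))
E
```

```text
clock: 19.5
eef_pos: [0.5784, 0.0017, 0.1819]
tool_rot: [0.621, -0.338, -0.389, -0.59]
contact_force: [-0.2, 0.6, -2.1]
opening: 0.0503
t 19.50 eef [0.5784 0.0017 0.1819] F [-0.2   0.59 -2.1 ] op 0.0503 q [-0.23  0.21  0.2   2.2  -0.23  0.25  1.82]
shift cm [ 1.36  0.02 -2.68] turn deg [ 0.03  0.05 -0.01]
```

View pics/ov10.png

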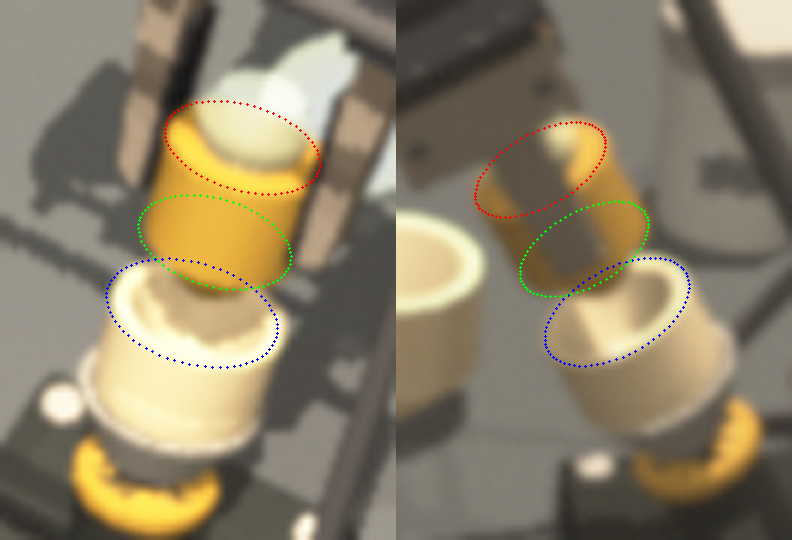

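The overlays (lamp rim red, shoulder green, seat rim blue) sit on the observed edges to about a pixel, so the lamp is lined up 12 mm above the hollow. I'll advance gently with a light grip.

```bash
python3 -m creep '[0.15,0.02,-0.3,0,0,0,255, 0.4,0.04,-0.8,0,0,0,255, 0.65,0.06,-1.3,0,0,0,255, 0.9,0.06,-1.75,0,0,0,255, 1.1,0.07,-2.1,0,0,0,255, 1.1,0.07,-2.1,0,0,0,255, 1.1,0.07,-2.1,0,0,0,255]' 10
python3 - <<'E'
from h import *
delta(*goal(.055,-.0006,0,0))
E
```

```text
clock: 20.3
eef_pos: [0.5893, 0.0024, 0.1606]
tool_rot: [0.621, -0.338, -0.389, -0.59]
contact_force: [-0.4, -0.9, -1.0]
opening: 0.0506
t 20.30 eef [0.5893 0.0024 0.1606] F [-0.39 -0.95 -0.96] op 0.0506 q [-0.19  0.26  0.16  2.19 -0.27  0.21  1.86]
shift cm [ 0.26 -0.01 -0.55] turn deg [ 0.03  0.02 -0.02]
```

```bash
python3 -m creep '[0.05,0,-0.09,0,0,0,255, 0.09,0,-0.18,0,0,0,255, 0.14,0,-0.27,0,0,0,255, 0.14,0,-0.27,0,0,0,255,0.14,0,-0.27,0,0,0,255]'
python3 -m creep '[0.05,0,-0.09,0,0,0,255, 0.05,0,-0.09,0,0,0,255,0.05,0,-0.09,0,0,0,255]'
python3 -m creep '[0.05,0,-0.09,0,0,0,255, 0.05,0,-0.09,0,0,0,255,0.05,0,-0.09,0,0,0,255]'
python3 - <<'E'
from h import *
delta(*goal(.055,-.0006,0,0))
E
```

```text
clock: 20.8
eef_pos: [0.5908, 0.0026, 0.1582]
tool_rot: [0.621, -0.338, -0.389, -0.59]
contact_force: [0.7, 0.4, -1.9]
opening: 0.051
clock: 21.1
eef_pos: [0.5913, 0.0025, 0.1573]
tool_rot: [0.621, -0.338, -0.389, -0.59]
contact_force: [0.3, -0.1, -1.3]
opening: 0.0504
clock: 21.4
eef_pos: [0.5918, 0.0025, 0.1563]
tool_rot: [0.621, -0.338, -0.389, -0.59]
contact_force: [0.1, 0.5, -1.7]
opening: 0.051
t 21.40 eef [0.5918 0.0025 0.1563] F [ 0.13  0.53 -1.75] op 0.051 q [-0.18  0.27  0.15  2.19 -0.28  0.2   1.87]
shift cm [ 0.02 -0.02 -0.13] turn deg [ 0.03  0.05 -0.02]
```

```bash
python3 -m creep '[0.03,0,-0.09,0,0,0,255, 0.03,0,-0.09,0,0,0,255,0.03,0,-0.09,0,0,0,255]'
python3 -m creep '[0.02,0,-0.05,0,0,0,255, 0.02,0,-0.05,0,0,0,255,0.02,0,-0.05,0,0,0,255]'
python3 - <<'E'
from h import *
delta(*goal(.055,-.0006,0,0))
E
```

```text
clock: 21.7
eef_pos: [0.5922, 0.0025, 0.1559]
tool_rot: [0.621, -0.338, -0.389, -0.59]
contact_force: [-3.8, 0.3, 3.8]
opening: 0.0507
clock: 22.0
eef_pos: [0.5924, 0.0025, 0.1558]
tool_rot: [0.621, -0.338, -0.389, -0.591]
contact_force: [-6.9, -1.0, 7.7]
opening: 0.0508
t 22.00 eef [0.5924 0.0025 0.1558] F [-6.94 -0.97  7.68] op 0.0508 q [-0.18  0.27  0.14  2.19 -0.29  0.2   1.87]
shift cm [-0.04 -0.02 -0.07] turn deg [ 0.01  0.11 -0.03]
```

The contact is firm, about 12 N nearly all along the axis and within 0.5 mm of the predicted home depth. I'll check the picture before letting go.

```bash
python3 -m creep '[-0.01,0,0.03,0,0,0,255, -0.02,0,0.05,0,0,0,255, -0.02,0,0.05,0,0,0,255]'
python3 - <<'E'
from h import *
st=arm.state()
ims=[]
for n in ("scene","side"):
    d=arm.get_image(n);u,v=proj(d,RIM+.05*CZ).astype(int);ims.append(cv2.resize(d["image"][v-45:v+45,u-33:u+33],None,fx=6,fy=6,interpolation=cv2.INTER_CUBIC))
cv2.imwrite("pics/h11.png",np.hstack(ims))
E
```

```text
clock: 22.3
eef_pos: [0.5923, 0.0025, 0.1558]
tool_rot: [0.621, -0.338, -0.389, -0.59]
contact_force: [-3.7, 0.9, 5.2]
opening: 0.0507
```

View pics/h11.png

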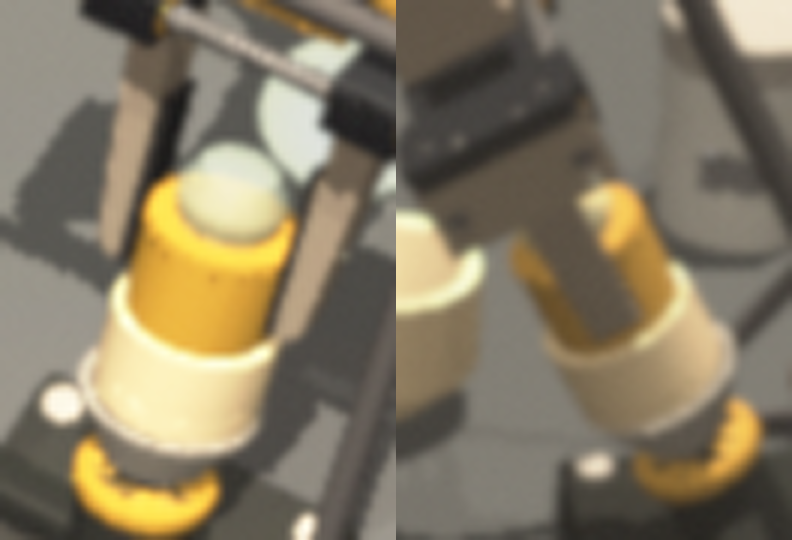

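The lamp's shoulder sits on the porcelain rim all round in both views, around (205,330) on the left. I'll release and retract along the axis.

```bash
python3 -m creep '[0,0,0,0,0,0,125, 0,0,0,0,0,0,118, 0,0,0,0,0,0,110, 0,0,0,0,0,0,95, 0,0,0,0,0,0,75, 0,0,0,0,0,0,50, 0,0,0,0,0,0,25, 0,0,0,0,0,0,0, 0,0,0,0,0,0,0]'
python3 - <<'E'
from h import *
delta(*goal(.18,-.0006,0,0))
w=arm.get_image("wrist");cv2.imwrite("pics/w12.png",w["image"])
E
```

```text
clock: 23.3
eef_pos: [0.592, 0.0025, 0.1555]
tool_rot: [0.621, -0.338, -0.389, -0.59]
contact_force: [-0.7, 0.1, -0.2]
opening: 0.0914
t 23.30 eef [0.592  0.0025 0.1555] F [-0.69  0.15 -0.24] op 0.0914 q [-0.18  0.28  0.15  2.19 -0.28  0.2   1.87]
shift cm [-5.86 -0.51 11.  ] turn deg [ 0.03  0.05 -0.03]
```

View pics/w12.png

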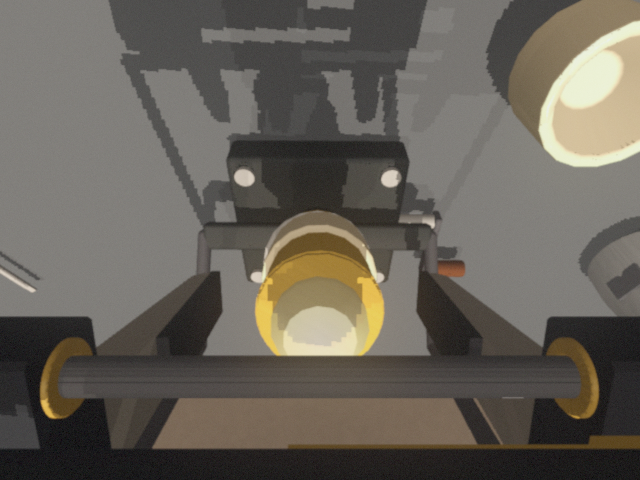

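The fingers are clear on both sides of the lamp at (320,305). I'll retract along the axis and verify.

```bash
python3 -m creep '[-0.2,0,0.4,0,0,0,0, -0.8,-0.05,1.4,0,0,0,0, -1.6,-0.1,3,0,0,0,0, -2.5,-0.2,4.7,0,0,0,0, -3.5,-0.3,6.6,0,0,0,0, -4.5,-0.35,8.4,0,0,0,0, -5.3,-0.4,10,0,0,0,0, -5.8,-0.4,10.9,0,0,0,0, -7,-0.4,11,0,0,0,0, -7,-0.4,11,0,0,0,0]'
python3 - <<'E'
from h import *
import pickle
st=arm.state();print(st["clock"],st["eef_pos"],st["contact_force"])
def fit(T):
    A=np.c_[T[:,:2],np.ones(len(T))];s=np.linalg.lstsq(A,T[:,2],rcond=None)[0]
    for _ in range(4):
        k=abs(T[:,2]-A@s)<.0015;s=np.linalg.lstsq(A[k],T[k,2],rcond=None)[0]
    return s,T[k]
ims=[];old=dict(zip(("scene","side"),pickle.load(open("im0.pkl","rb"))))
for n in ("wrist","scene","side"):
    d=arm.get_image(n);P=pts(d);C=np.stack([(P-RIM)@CX,(P-RIM)@CY,(P-RIM)@CZ],-1);rr=np.hypot(C[...,0],C[...,1])
    T=C[(rr<.030)&(C[...,2]>.066)&(C[...,2]<.078)]
    if len(T)>30:
        s,Q=fit(T);print(n,"brass top tilt",s[:2].round(3),"h",s[2].round(4),"mid",((Q.min(0)+Q.max(0))/2)[:2].round(4),np.ptp(Q,axis=0)[:2].round(4))
    B=C[(rr<.022)&(C[...,2]>.08)&(C[...,2]<.11)]
    if len(B)>20: print("  bulb mid",((B.min(0)+B.max(0))/2).round(4),B[:,2].max())
    S_=C[(rr<.034)&(rr>.0275)&(C[...,2]>.031)&(C[...,2]<.037)]
    if len(S_)>10: print("  seat rim n",len(S_),S_[:,2].mean())
    if n!="wrist":
        u,v=proj(d,RIM+.05*CZ).astype(int);im=cv2.resize(d["image"][v-45:v+45,u-33:u+33],None,fx=6,fy=6,interpolation=cv2.INTER_CUBIC)
        for c,r,col in((RIM+.034*CZ-.0013*CX,.029,(255,0,0)),(RIM+.072*CZ-.0013*CX,.0255,(0,0,255))):
            for a in np.linspace(0,2*np.pi,72):
                p=proj(d,c+r*(np.cos(a)*CX+np.sin(a)*CY));q=((p-[u-33,v-45]+.5)*6-.5).astype(int);cv2.circle(im,tuple(q),1,col,-1)
        ims.append(im)
        df=cv2.absdiff(d["image"],old[n]["image"]).max(2);
        for nm,w in (("scene",dict(can=(398,452,355,412),drv=(160,186,190,274),lens=(322,358,198,230))),("side",dict(can=(366,392,150,195),drv=(365,455,330,385),lens=(257,295,252,275)))):
            if nm==n:
                for k,(a,b,c,e) in w.items(): print("  diff",k,(df[c:e,a:b]>40).mean().round(3))
    cv2.imwrite(f"pics/fin_{n}.png",d["image"])
cv2.imwrite("pics/ov13.png",np.hstack(ims))
E
```

```text
clock: 24.35
eef_pos: [0.5203, -0.0014, 0.2651]
tool_rot: [0.621, -0.338, -0.389, -0.59]
contact_force: [0.5, -0.4, -0.7]
opening: 0.0918
24.35 [ 0.52034999 -0.00141434  0.26511997] [ 0.517121   -0.44254106 -0.70325579]
wrist brass top tilt [ 0.004 -0.003] h 0.0728 mid [-0.0015 -0.0012] [0.0513 0.051 ]
  bulb mid [-0.0013 -0.0011  0.0889] 0.09769489389681217
  seat rim n 282 0.034343996209912665
scene brass top tilt [ 0.003 -0.017] h 0.0732 mid [0.0019 0.0029] [0.0495 0.0494]
  bulb mid [0.0026 0.0026 0.0895] 0.0989930738819248
  seat rim n 41 0.034239982473464825
  diff can 0.0
  diff drv 0.0
  diff lens 0.146
side brass top tilt [-0.023  0.028] h 0.0733 mid [-0.001  -0.0056] [0.0501 0.0424]
  bulb mid [-0.0019 -0.0035  0.0891] 0.0982547611785496
  seat rim n 52 0.034156521574957965
  diff can 0.0
  diff drv 0.0
  diff lens 0.144
```

View pics/ov13.png

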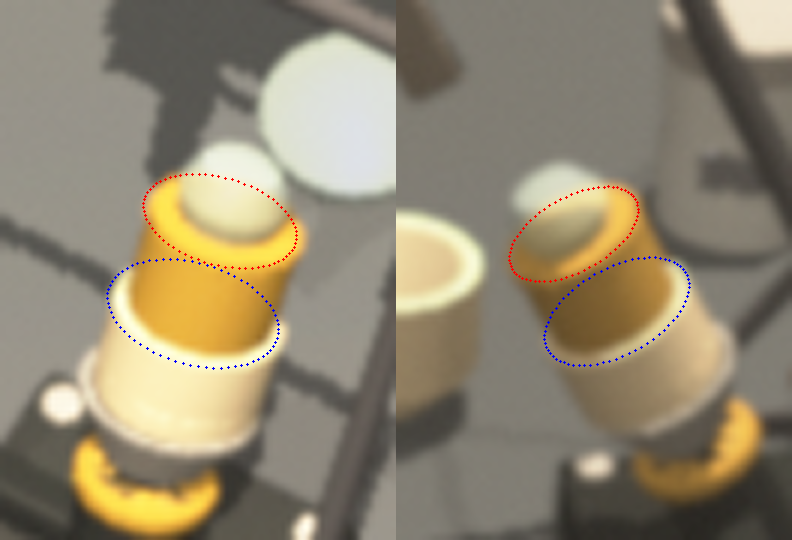

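View pics/fin_side.png

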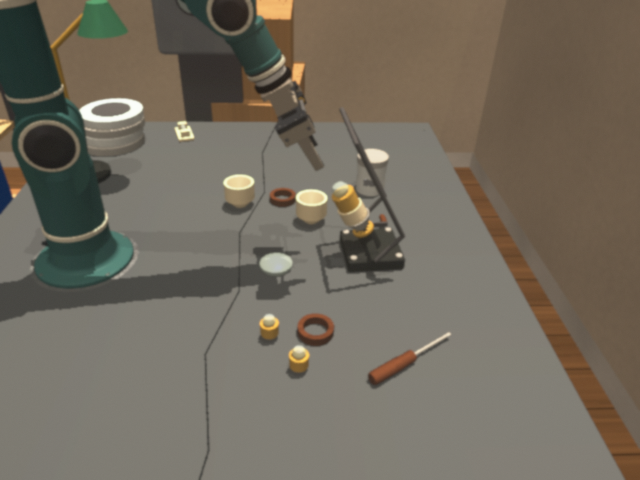

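The lamp and seat agree laterally to under 0.5 mm in the wrist view. The lamp stands about 38.5 mm over the seat rim against a nominal 38, and its tilt is small. The overlays match, and the lens is still at (276,264); its pixel difference comes from the arm's shadow. Handing in.

```bash
python3 -m creep '[0,0,0,0,0,0,0,0,0,0,0,0,0,0]'; python3 -c "
from rig import arm
print(arm.hand_in())"
```

```text
clock: 24.7
eef_pos: [0.5221, -0.0015, 0.2649]
tool_rot: [0.621, -0.339, -0.389, -0.59]
contact_force: [-0.2, 0.4, 0.3]
opening: 0.0917
the job is handed in; nothing more can be done
None
```

I set the smallest porcelain seat in the lift's cup and released it, then set the largest lamp in its hollow and released that. I handed in at about 25 s. Peak contact force was about 10–12 N in each case. For the last approach with the seat I tilted the tool up to 3° less than the axis, because joint 6 was close to its limit; the seat then settled square.

**Seat check:** after release, all three cameras showed it square to within 0.015 rad. Its rim was 34 mm above the cup rim, as it should be when home, and it sat 1–2 mm off the axis.

**Lamp check:** the wrist camera showed it square to within 0.005 rad, less than 0.5 mm sideways from the seat, and about 0.5 mm above nominal full depth.

**Disagreements:** the scene and side cameras gave sideways positions for the lamp that differed from each other by up to 8 mm. They also showed lamp tilts up to about 0.036 rad. I put this down to partly hidden edges and calibration.

**Bystanders:** the can and screwdriver showed no image change. The lens area changed by about 15% of its pixels; by eye the lens was at the same place in the side view, so I took that for the arm's shadow and did not measure the lens itself.

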